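# Reverse the bangle gauge and lay out the bangle for it

## Task

The double-ended bangle gauge sits in its stand with the small head facing out of the front: slide the stand's bolt open, lift the gauge out, turn it end for end and lower it, without dropping it, back into both saddles so that the big head faces out, then slide the bolt fully home over it again. After that, lay the largest of the three loose bangles flat on the floor of the wooden tray, set down gently rather than dropped. Leave the two smaller bangles and the other things on the counter where they are.

Things in the scene. Friction and masses are not known exactly. Their poses are not given: they have to be found in the camera images.
- stand: fixed gauge stand: dark steel base 112 (x) by 110 (y) by 12 mm with two upright aluminium saddles, 12 mm thick, centred at x = -34 mm (rear) and +34 mm (front). Origin: centre of the underside, on the counter; z up; +x points out of the front, along the seated shaft. The rear saddle has a bracket (top 86 mm high) reaching out to y = +125 mm, that carries the bolt.
- seat (a point): where the middle of the shaft lies when seated: half-way between the saddles, 75 mm above the counter; axes as the stand's. Each saddle has an open-topped slot along x, 24 mm wide, flared to about 39 mm at the mouth; slot floor 65 mm, saddle top 84 mm above the counter. The 56 mm between the saddles is free for gripping the shaft from above.
- bolt (a joint): keeper bolt over the rear saddle: steel bar 13 mm wide, underside 88 mm, top 96 mm above the counter (3 mm over the shaft). Travel in m: 0 = home, across the shaft, which cannot be lifted; 0.05 = fully open, drawn to the stand's +y, its end 32 mm past the shaft's axis. Stays where left; 2 N friction, hard stop at each end. Starts home within 4 mm.
- bolt_pin (a point): centre of the bolt's upright handle, a round steel pin 14 mm in diameter and 28 mm tall, 96 to 124 mm above the counter; it moves with the bolt along the stand's y, from y = +62 mm (home) to y = +112 mm (open), at x = -34 mm of the stand
- gauge_mid (a point): loose double-ended gauge, 164 mm long, 0.18 to 0.36 kg: middle of its square steel shaft, 20 by 20 mm, bare for 92 mm, with a stepped round wooden head 36 mm long on each end. x axis along the shaft towards the BIG head. Starts seated with the big head to the rear (its x opposite to the stand's). Seated, the heads' inner faces are 46 mm from the middle, 6 mm clear of the saddles.
- big_head (a point): centre of the gauge's big head, 64 mm from the middle of the shaft; steps of 62, 57 and 52 mm diameter, the widest inward
- small_head (a point): centre of the gauge's small head, 64 mm from the middle of the shaft on the other side; steps of 44, 39 and 34 mm diameter, the widest inward
- tray_floor (a point): centre of the floor of the fixed square wooden tray, outside 186 by 186 mm, wall 8 mm thick, rim 18 mm above the counter, white lined floor 8 mm above the counter, 170 by 170 mm inside; axes along its sides, z up
- bangle_l_mid (a point): centre of the largest loose jade bangle: a round bar 12 mm thick bent to a ring, inside diameter 60 mm, outside 84 mm, 60 g, lying flat on the counter (centre 6 mm up); z along the ring's axis; its rim can be pinched with one finger inside the ring. The three bangles look alike and change places.
- bangle_m_mid (a point): centre of the middle loose bangle, same jade, inside diameter 50 mm, outside 74 mm, 12 mm thick, to be left alone
- bangle_s_mid (a point): centre of the smallest loose bangle, same jade, inside diameter 40 mm, outside 64 mm, 12 mm thick, to be left alone
- torch: black inspection torch lying down, 110 mm long (its x), 32 mm thick; origin under its middle; to be left alone
- ring_box: closed wooden ring box 60 by 60 by 42 mm, origin under its centre; to be left alone
- tin: round metal tin of polish, 60 mm across, 35 mm tall, origin under its centre; to be left alone
- loupe: folded steel loupe about 68 by 30 by 18 mm, origin under its middle; to be left alone
- gauge: the same gauge as a whole; origin and axes as point gauge_mid
- bangle_l: the same largest bangle as a whole; origin and axes as point bangle_l_mid
There are look-alikes about, which are no part of the job. Leave any purple look-alike of the gauge alone.

How it is judged:
By the outcome, as a careful person would: the job done as asked, in the order asked, and still so for the second after the job is handed in, with the robot touching nothing.
It also fails if it takes over 70 s, if anything falls off the work surface, if the arm or the gripper's body presses on something with over 40 N, if the wrist force passes 120 N, or if a joint passes its speed limit or range.

## Robot

A 7-joint arm with a two-finger parallel gripper is mounted at the origin on the work surface. World frame = base frame: x ahead of the robot, y to its left, z up, the work surface at z = 0. Lengths are in m, angles in rad, forces in N, time in s.
With the tool pointing down it reaches from about 0.425 to 0.825 m from the base axis. Payload 3.6 kg.
Tool frame: the origin (TCP) lies on the centre line of the jaws, within the pads' length; the fingertips stand 11 mm ahead of it and the grasp point (between the pads) lies 8 mm behind it; z points along the fingers, y is the direction in which the jaws open and shut (so a half turn about z gives the same grasp; the last joint's range is limited). The gripper opens to 85 mm and grips with 20 to 120 N. Pads are 22 mm wide; open, the fingers measure 114 mm over their backs; the gripper's body (76 mm by 85 mm) begins 54 mm behind the grasp point. The pads swing forward as they close: fully open they stand 13 mm farther back than shut.
Start: joints at [-1.321, 0.615, -0.013, 1.423, 0.008, 1.103, -0.04], TCP at [0.178, 0.625, 0.214] pointing down, gripper open.
Joint ranges: [-3.12, 3.12], [-0.3, 2.06], [-1.34, 1.32], [0.26, 2.42], [-1.36, 4.5], [0.01, 1.98], [-2.84, 2.84]. Speed limits (rad/s): [2.79, 2.79, 3.14, 3.14, 3.14, 3.14, 3.14].

## Interface

Orientations are given as a rotation vector (axis times angle).
In Python, from plant import monitor, cams, job gives the robot as it stands.
- The arm moves only by the shell command python3 -m handwheel 'ROWS' [FORCE]. ROWS is JSON, a list of rows, each a list of 7 numbers: the shift along the tool's x, y, z in units of 60 mm (1.0 is 60 mm), then the turn, a rotation vector about the tool's x, y, z in units of 6 degrees (1.0 is 6 degrees), then the gripper's target within -1 to 1 (shut at 1, half-way at 0, fully open at -1). In form: [[dx, dy, dz, rx, ry, rz, gripper], ...]. A call has exactly 10 rows; each row shifts and turns the commanded pose from where the row before left it, along the tool's axes as they then stand; what a row does not reach is not made up. A row lasts 1/8 s, in which the tool goes at most 62.5 mm and 10.7 degrees, less where a joint would pass 70% of its speed; a pose out of reach is approached as far as the arm can. A call with a number of a shift or a turn outside -1 to 1 is refused whole. A call with a gripper value outside its range is refused whole. The fingers move at their own pace and stop on an object; FORCE is the grip in N (left out, the last holds). Time passes only in rows, so rows that do not move let the fingers close, or fill a call up. It gives the time, the measured TCP pose, the force and the opening at its end, in the units of the state.
- monitor.get_state(): the state, without advancing time (a new reading comes with each control period).
- cams.capture(name): name is "scene" or "top" or "wrist"; returns a dict with "color" (420x560x3 uint8, red, green, blue), "vfov" (degrees; the focal length in pixels is half the picture's height over the tangent of half this angle, whatever the lens; pixels are square), "cx", "cy" (the principal point, pixels), "R" (3x3) and "t" (3): a world point X has camera coordinates R X + t. Camera axes: x right, y down, z forward; pixel columns grow to the right and rows downward; lengths in m; the calibration is good to about 2 mm. A picture is of the moment at which its call begins. There is no depth.
- job.hand_in(): hands the job in, once; it reports no verdict.
The state is a dict: "time": time; "joints": joint angles; "joint_vel": joint speeds; "tau": joint torques, N m; "tool_pos": TCP position; "eef_rot": TCP orientation; "ft_force": force on the tool from outside, world axes, zero at the start; "wrist_torque": the same for the moment, N m; "gripper_width": finger opening in m.
Only numpy, scipy, OpenCV 4.12 (cv2) and the standard library are available. Lean on these libraries where they do the work, as an engineer would, in place of code of your own. Each camera call takes 0.05 s, during which the arm holds its last target.

## Working session

There is one attempt and no reset: what is moved stays moved. The work goes in short steps, Python scripts to look and compute and a shell command to move; the robot and the scene stay as the last step left them, time stands still between calls to the robot, and variables do not carry over. Pictures are saved under pics/ and viewed, and the job is handed in when it is done.

```bash
ls; mkdir -p pics; python3 - <<'E'
from plant import monitor,cams
import cv2
s=monitor.get_state();print(s)
for n in ["scene","top","wrist"]:
    c=cams.capture(n);cv2.imwrite(f"pics/{n}0.png",c["color"][:,:,::-1]);print(n,c["vfov"],c["cx"],c["cy"],c["R"],c["t"], [k for k in c])
E
```

```text
pics
{'time': 0.0, 'joints': array([-1.32049466,  0.61592576, -0.01262986,  1.42493198,  0.00808711,
        1.10340895, -0.04034315]), 'joint_vel': array([-0.00059775, -0.00156966,  0.00058972,  0.00090762,  0.00072741,
        0.0019312 , -0.00021584]), 'tau': array([-3.88379685e-04, -4.69218957e+01,  2.58838842e-01, -1.71036315e+01,
        9.89702210e-03,  9.71362431e-03,  1.44424359e-05]), 'tool_pos': array([0.17738726, 0.62446471, 0.21252297]), 'eef_rot': array([-0.4331643 , -3.11123855,  0.00408661]), 'ft_force': array([-0.62705673,  0.50750768,  0.59387829]), 'wrist_torque': array([-0.01178698,  0.00271324, -0.01197382]), 'gripper_width': 0.08531220013470421}
scene 50.8553741075342 282.11905952516906 209.56225399679374 [[ 0.30797266  0.9512896  -0.01417493]
 [ 0.53366382 -0.18506563 -0.82519915]
 [-0.78762667  0.24657413 -0.564664  ]] [-0.15685481 -0.21351001  1.62064004] ['color', 'vfov', 'cx', 'cy', 'R', 't']
top 45.798070848662675 280.6443641607242 209.16638613131613 [[-1.57506716e-02 -9.99875754e-01 -6.26147052e-04]
 [-9.92945159e-01  1.57150958e-02 -1.17528495e-01]
 [ 1.17523732e-01 -1.22942304e-03 -9.93069313e-01]] [-0.01569253  0.5686878   1.27722688] ['color', 'vfov', 'cx', 'cy', 'R', 't']
wrist 68.68377037606666 279.839403880698 211.95494780974394 [[ 0.27360157  0.9618373  -0.00334583]
 [ 0.91473703 -0.25912514  0.31001665]
 [ 0.29731859 -0.0878816  -0.95072524]] [-0.64869526 -0.04073349  0.38240523] ['color', 'vfov', 'cx', 'cy', 'R', 't']
```

View pics/scene0.png

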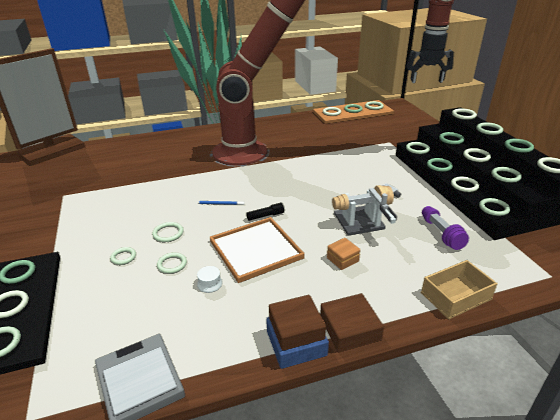

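View pics/top0.png

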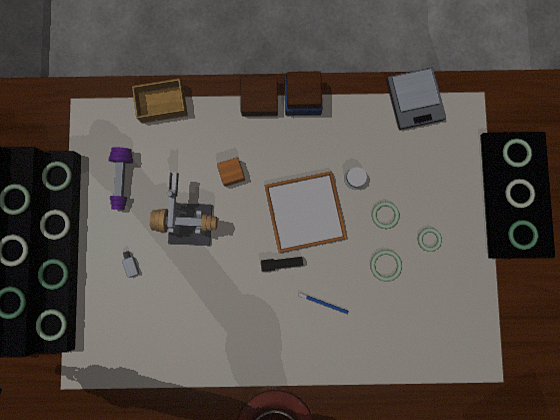

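View pics/wrist0.png

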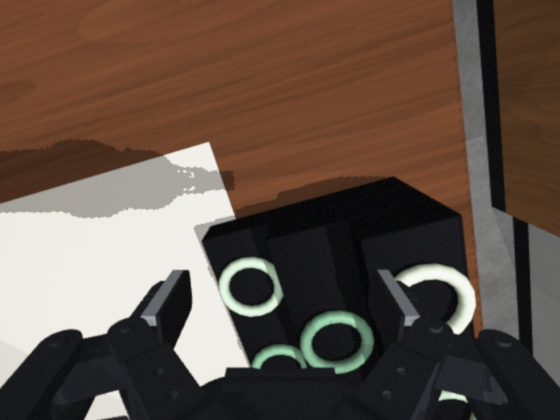

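The scene view shows the stand, tray, three loose bangles and the purple decoy. The top view shows the stand near (190,224) with the big head at (160,220), the small head at (208,222), the tray at (306,211) and the bangles at (385,215), (430,239), (386,265). I'll zoom in on these.

```bash
cat > h.py <<'E'
import numpy as np,cv2
from plant import monitor,cams
def K(c):
    f=c["color"].shape[0]/2/np.tan(np.radians(c["vfov"]/2)); return f,c["cx"],c["cy"]
def pw(c,u,v,z):
    f,cx,cy=K(c); d=np.array([(u-cx)/f,(v-cy)/f,1.]); R=np.array(c["R"]);t=np.array(c["t"])
    o=-R.T@t; d=R.T@d; return o+d*(z-o[2])/d[2]
def proj(c,X):
    f,cx,cy=K(c); p=np.array(c["R"])@np.array(X)+np.array(c["t"]); return np.array([f*p[0]/p[2]+cx,f*p[1]/p[2]+cy])
def crop(c,x0,y0,w,h,s,name):
    im=c["color"][y0:y0+h,x0:x0+w,::-1]; cv2.imwrite(name,cv2.resize(im,None,fx=s,fy=s,interpolation=cv2.INTER_CUBIC))
E
python3 - <<'E'
from h import *
c=cams.capture("top")
crop(c,100,130,140,140,5,"pics/t1.png")
crop(c,250,150,200,150,4,"pics/t2.png")
c=cams.capture("scene")
crop(c,310,160,140,110,5,"pics/s1.png")
E
```

```text
(no output)
```

View pics/t1.png

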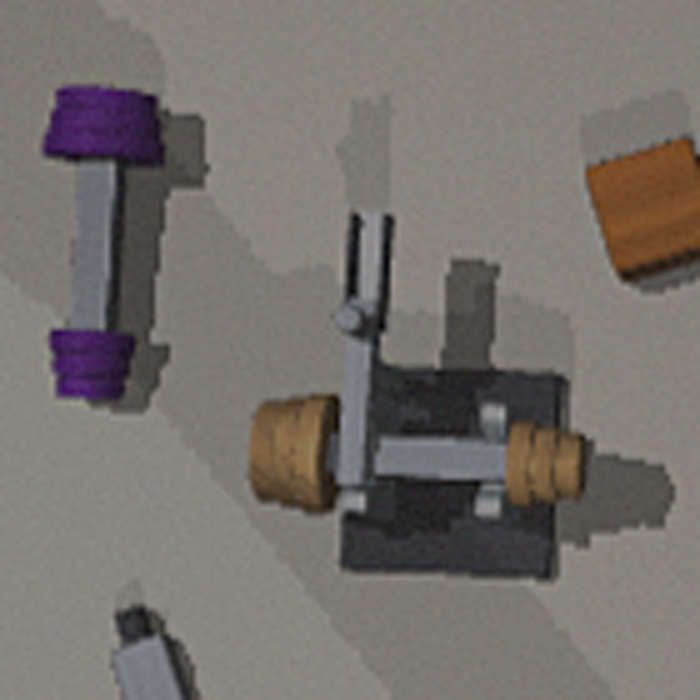

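View pics/t2.png

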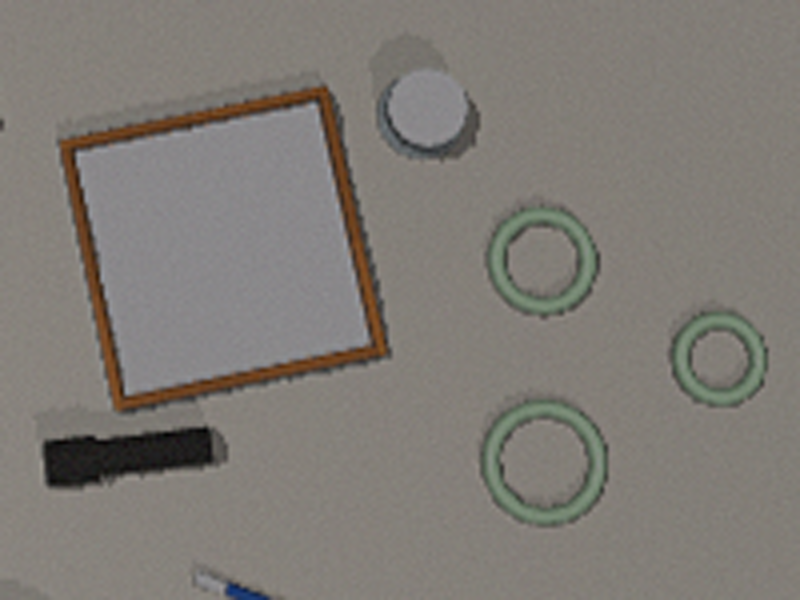

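View pics/s1.png

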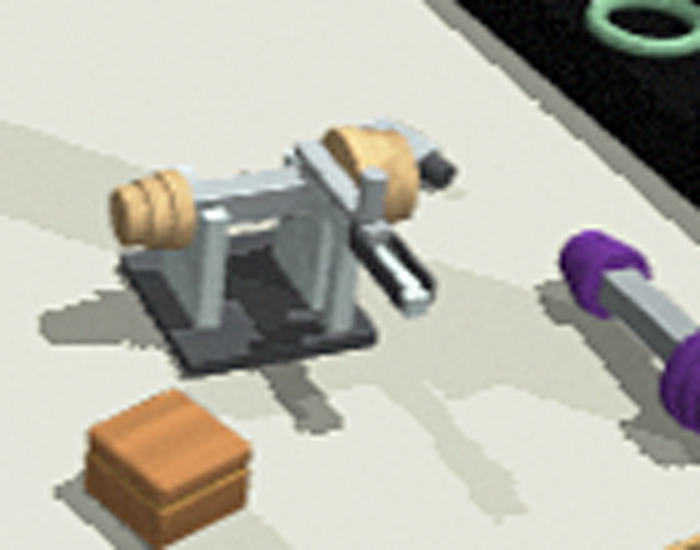

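```bash
cat > fit.py <<'E'
from h import *
from scipy.optimize import least_squares
T=cams.capture("top");S=cams.capture("scene")
t=lambda u,v:(u/5-.4+100,v/5-.4+130)
s=lambda u,v:(u/5-.4+310,v/5-.4+160)
obs=[(T,(-56,-55,6),t(342,570)),(T,(56,-55,6),t(554,578)),(T,(56,55,12),t(567,375)),
(T,(0,10,85),t(443,438)),(T,(0,-10,85),t(443,477)),
(S,(56,-55,12),s(120,256)),(S,(56,55,12),s(190,366)),(S,(-56,55,12),s(376,332)),
]
def X(p,q): 
    c,n=np.cos(p[2]),np.sin(p[2]); return np.array([p[0]+c*q[0]/1e3-n*q[1]/1e3,p[1]+n*q[0]/1e3+c*q[1]/1e3,q[2]/1e3])
def r(p): return np.concatenate([proj(c,X(p,q))-np.array(o) for c,q,o in obs])
f=least_squares(r,[.55,.25,-1.57]);p=f.x;print(p,np.round(f.fun.reshape(-1,2),2))
for ob in (obs[:5],obs[5:]):
    g=least_squares(lambda p:np.concatenate([proj(c,X(p,q))-np.array(o) for c,q,o in ob]),p).x; print(g)
# pin top: stand y
for b in (0,4):
    print(b,(proj(T,X(p,(-34,62+b,124)))-[99.6,129.6])*5,(proj(S,X(p,(-34,62+b,124)))-[309.6,159.6])*5)
print("head ends",[(proj(T,X(p,q))-[99.6,129.6])*5 for q in [(-82,0,75),(82,0,75),(46,0,97),(-46,0,75+31)]])
# bangles, tray
u=lambda a,b:(a/4-.375+250,b/4-.375+150)
for n,(a,b) in dict(l=(544,462),m=(543,260),s=(719,358)).items(): print(n,pw(T,*u(a,b),.006))
e=[pw(T,*u(a,b),.012) for a,b in [(481,462),(608,462),(544,398),(544,525)]];print("L size",np.linalg.norm(e[0]-e[1]),np.linalg.norm(e[2]-e[3]))
e=[pw(T,*u(a,b),.012) for a,b in [(487,260),(600,260)]];print("M size",np.linalg.norm(e[0]-e[1]))
cr=[pw(T,*u(a,b),.018) for a,b in [(61,142),(325,88),(386,352),(119,407)]]
print("tray",np.mean(cr,0),[np.linalg.norm(cr[i]-cr[i-1]) for i in range(4)],np.round(cr,4))
E
python3 fit.py
```

```text
[ 0.5365012   0.21505476 -1.63241045] [[ 1.21 -0.49]
 [ 0.66 -0.17]
 [ 0.31 -0.68]
 [-2.01 -0.34]
 [-2.55 -0.27]
 [-1.39 -0.66]
 [-1.51 -0.38]
 [-0.32 -0.2 ]]
[ 0.53563549  0.21351465 -1.64919691]
[ 0.53893094  0.21699305 -1.62711004]
0 [356.28772487 320.12470877] [366.25124388 170.72612623]
4 [356.87033349 312.10109972] [369.61042724 174.7376113 ]
head ends [array([274.68726275, 450.47108954]), array([596.11828299, 465.16063021]), array([518.81816388, 457.8912903 ]), array([331.20388922, 447.75284144])]
l [ 0.41754143 -0.30119055  0.006     ]
m [ 0.55239617 -0.30599094  0.006     ]
s [ 0.48471845 -0.42089091  0.006     ]
L size 0.08395187473950863 0.08346916151401806
M size 0.07559395031386082
tray [ 0.5637967  -0.09035814  0.018     ] [np.float64(0.18146386191920397), np.float64(0.18129704875744665), np.float64(0.18177697851679317), np.float64(0.18055145332335423)] [[ 0.6358  0.0166  0.018 ]
 [ 0.6698 -0.1615  0.018 ]
 [ 0.4915 -0.197   0.018 ]
 [ 0.458  -0.0196  0.018 ]]
```

```bash
cat >> h.py <<'E'
from scipy.spatial.transform import Rotation as Ro
def go(target,rv=None,st=None):
    "shift to target in tool units (60mm)"
    st=st or monitor.get_state(); R=Ro.from_rotvec(st["eef_rot"])
    d=R.inv().apply(np.array(target)-st["tool_pos"])/.06
    print("from",np.round(st["tool_pos"],4),"units",np.round(d,3),"toolx",np.round(R.as_matrix()[:,0],3),"tool y",np.round(R.as_matrix()[:,1],3),"q",np.round(st["joints"],2)); return d
E
python3 - <<'E'
from h import *
c=cams.capture("wrist");s=monitor.get_state()
R=Ro.from_rotvec(s["eef_rot"]).as_matrix()
C=-np.array(c["R"]).T@c["t"]; print(C,"cam in tool",R.T@(C-s["tool_pos"]),"axes\n",np.array(c["R"])@R)
go((.56,.23,.30))
E
```

```text
[0.10112084 0.64724695 0.37480618] cam in tool [ 0.07958898  0.00032243 -0.16128309] axes
 [[-3.77061766e-04  9.99999248e-01  1.16731829e-03]
 [-9.50730476e-01  3.40632825e-06 -3.10018648e-01]
 [-3.10018419e-01 -1.22670125e-03  9.50729759e-01]]
from [0.1776 0.6251 0.2135] units [-7.931 -4.594 -1.44 ] toolx [-0.962  0.273  0.   ] tool y [ 0.273  0.962 -0.   ] q [-1.32  0.62 -0.01  1.42  0.01  1.1  -0.04]
```

```bash
python3 -m handwheel '[[-0.79,-0.46,-0.15,0,0,0,-1],[-0.79,-0.46,-0.15,0,0,0,-1],[-0.79,-0.46,-0.15,0,0,0,-1],[-0.79,-0.46,-0.15,0,0,0,-1],[-0.79,-0.46,-0.15,0,0,0,-1],[-0.79,-0.46,-0.15,0,0,0,-1],[-0.79,-0.46,-0.15,0,0,0,-1],[-0.79,-0.46,-0.15,0,0,0,-1],[-0.79,-0.46,-0.15,0,0,0,-1],[-0.79,-0.46,-0.15,0,0,0,-1]]' 40
python3 - <<'E'
from h import *
c=cams.capture("wrist");cv2.imwrite("pics/w1.png",c["color"][:,:,::-1])
go((.6,.245,.2)); np.save("w1.npy",c,allow_pickle=True)
E
```

```text
time: 1.65
tool_pos: [0.5592, 0.229, 0.3042]
eef_rot: [0.433, 3.111, 0.001]
ft_force: [0.2, 0.5, 0.3]
gripper_width: 0.0857
from [0.5662 0.2189 0.3052] units [-0.398  0.586  1.755] toolx [-0.958  0.286 -0.01 ] tool y [ 0.286  0.958 -0.004] q [-0.46  0.47  0.08  1.42 -0.03  1.25  0.9 ]
```

View pics/w1.png

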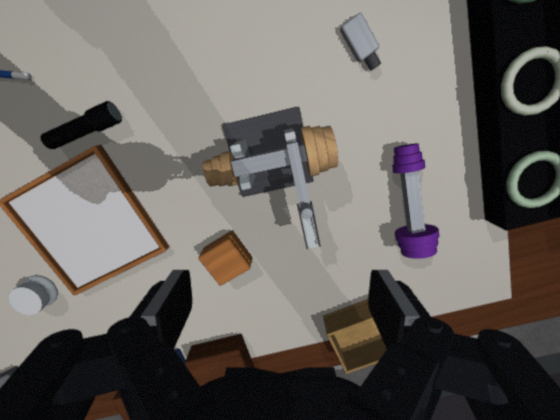

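```bash
python3 - <<'E'
from h import *
c=cams.capture("wrist");np.save("w2.npy",c,allow_pickle=True)
crop(c,195,95,160,165,5,"pics/w2.png")
s=monitor.get_state();print(s["tool_pos"],s["joint_vel"])
E
```

```text
[0.56367154 0.2215562  0.30456846] [-0.06461229 -0.01499671 -0.09489987  0.05388661 -0.05993182  0.00369925
 -0.04059798]
```

View pics/w2.png

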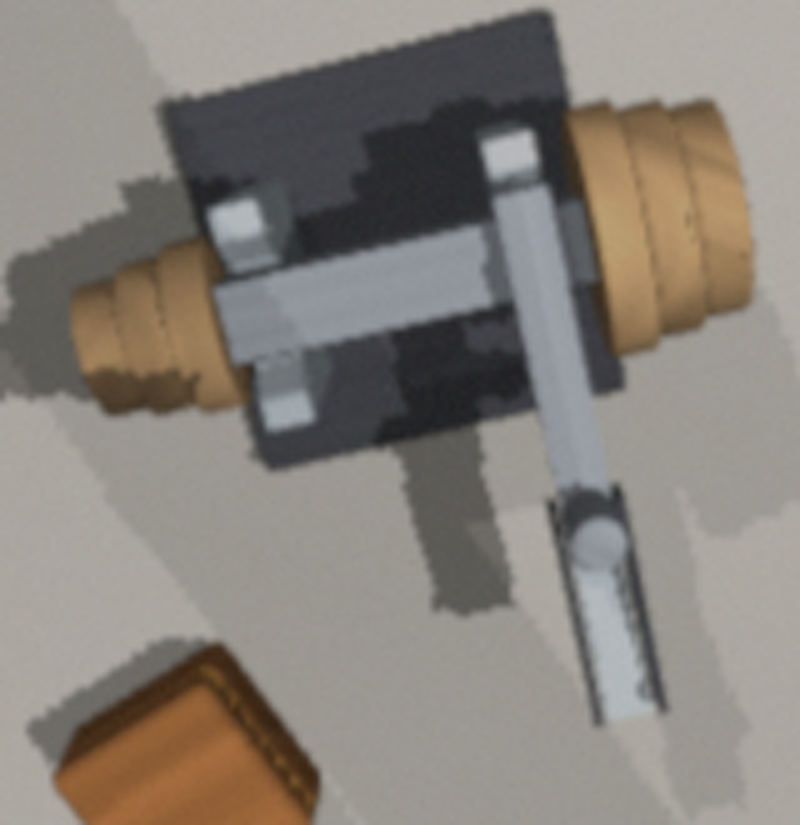

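```bash
cat > fit2.py <<'E'
from h import *
from scipy.optimize import least_squares
W=np.load("w2.npy",allow_pickle=True).item()
w=lambda u,v:np.array((u/5-.4+195,v/5-.4+95))
obs=[((56,-55,12),w(165,102)),((-56,-55,12),w(548,10)),((56,55,12),w(265,466)),((-56,55,12),w(622,386)),((-34,125,86),w(630,717))]
pin=w(600,543);end=w(524,185)
def X(p,q):
    c,n=np.cos(p[2]),np.sin(p[2]); return np.array([p[0]+c*q[0]/1e3-n*q[1]/1e3,p[1]+n*q[0]/1e3+c*q[1]/1e3,q[2]/1e3])
def r(p): return np.concatenate([proj(W,X(p,q))-o for q,o in obs]+[proj(W,X(p,(-34,62+p[3]*1e3,124)))-pin,proj(W,X(p,(-34,-18+p[3]*1e3,96)))-end])
if __name__=="__main__":
    f=least_squares(r,[.5365,.215,-1.63,0]);p=f.x;print(np.round(p,4),np.round(f.fun.reshape(-1,2),2))
    np.save("stand.npy",p)
    print("pin",X(p,(-34,62+p[3]*1e3,110)),"seat",X(p,(0,0,75)))
    a=[pw(W,*w(*q),.085) for q in [(217,290),(487,225),(235,363),(497,303)]]
    d1=a[1]-a[0];d2=a[3]-a[2];print("shaft yaw",np.arctan2(-d1[1],-d1[0]),np.arctan2(-d2[1],-d2[0]),"width",abs(np.cross(d1[:2],(a[2]-a[0])[:2]))/np.linalg.norm(d1))
    m=(a[0]+a[2])/2-X(p,(0,0,75)); c,n=np.cos(p[2]),np.sin(p[2]);print("shaft front end in stand", c*m[0]+n*m[1],-n*m[0]+c*m[1])
    m=(a[1]+a[3])/2-X(p,(0,0,75));print("shaft rear", c*m[0]+n*m[1],-n*m[0]+c*m[1])
E
python3 fit2.py
```

```text
[ 0.5337  0.2198 -1.6331  0.0018] [[-0.26 -0.05]
 [ 1.05 -0.9 ]
 [-0.04  1.03]
 [ 1.05  0.61]
 [-0.44 -0.71]
 [-0.36 -0.24]
 [-0.72  0.44]]
pin [0.59942477 0.24978831 0.11      ] seat [0.53367678 0.21982605 0.075     ]
shaft yaw -1.6292727100677893 -1.6364098750107126 width 0.01840687016129871
shaft front end in stand 0.04350626247575683 0.0009818539018096885
shaft rear -0.02386855267327741 0.0009600659864492762fit2.py:15: DeprecationWarning: Arrays of 2-dimensional vectors are deprecated. Use arrays of 3-dimensional vectors instead. (deprecated in NumPy 2.0)
  d1=a[1]-a[0];d2=a[3]-a[2];print("shaft yaw",np.arctan2(-d1[1],-d1[0]),np.arctan2(-d2[1],-d2[0]),"width",abs(np.cross(d1[:2],(a[2]-a[0])[:2]))/np.linalg.norm(d1))
```

```bash
python3 -m handwheel '[[0,0,0,0,0,-0.7,-1],[0,0,0,0,0,-0.7,-1],[0,0,0,0,0,-0.63,-1],[-0.14,0.13,0.4,0,0,0,-1],[-0.14,0.13,0.4,0,0,0,-1],[-0.14,0.13,0.4,0,0,0,-1],[-0.14,0.13,0.4,0,0,0,-1],[0,0,0.2,0,0,0,-1],[0,0,0,0,0,0,-1],[0,0,0,0,0,0,-1]]' 40
python3 - <<'E'
from h import *
go((.5994,.2498,.114))
E
```

```text
time: 3.0
tool_pos: [0.5941, 0.2592, 0.197]
eef_rot: [0.101, 3.138, 0.001]
ft_force: [-0.2, 0.5, 0.3]
gripper_width: 0.0852
from [0.5941 0.2592 0.197 ] units [-0.096 -0.151  1.383] toolx [-0.998  0.064 -0.002] tool y [0.064 0.998 0.001] q [-0.45  0.63  0.01  1.45 -0.01  1.06  1.07]
```

```bash
python3 -m handwheel '[[-0.05,-0.07,0.2,0,0,0,-1],[-0.04,-0.08,0.2,0,0,0,-1],[0,0,0.3,0,0,0,-1],[0,0,0.3,0,0,0,-1],[0,0,0.2,0,0,0,-1],[0,0,0.18,0,0,0,-1],[0,0,0,0,0,0,0],[0,0,0,0,0,0,0.3],[0,0,0,0,0,0,0.3],[0,0,0,0,0,0,0.3]]' 40
python3 - <<'E'
from h import *
c=cams.capture("wrist");cv2.imwrite("pics/w3.png",c["color"][:,:,::-1])
go((.5994,.2498,.114));print(monitor.get_state()["gripper_width"])
E
```

```text
time: 4.25
tool_pos: [0.5988, 0.25, 0.1134]
eef_rot: [0.101, 3.139, 0.001]
ft_force: [0.4, -0.1, -0.2]
gripper_width: 0.0301
from [0.5987 0.25   0.1133] units [-0.012 -0.002 -0.012] toolx [-0.998  0.064 -0.001] tool y [0.064 0.998 0.   ] q [-0.43  0.71  0.01  1.54 -0.    0.89  1.08]
0.029874916593165518
```

View pics/w3.png

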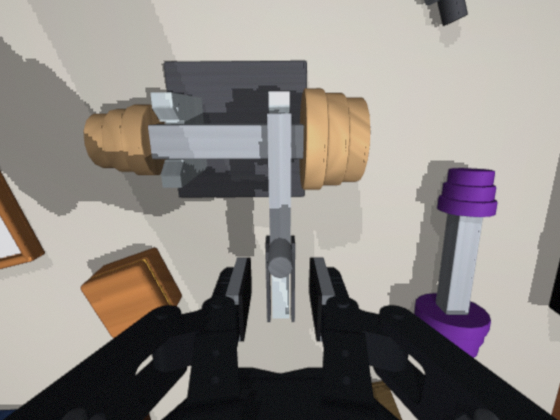

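```bash
python3 - <<'E'
from h import *
c=cams.capture("wrist")
print(proj(c,(.5988,.25,.124)),pw(c,280,251,.124),pw(c,280,275,.096))
E
```

```text
[279.5805034  265.09578344] [0.59037927 0.25077261 0.124     ] [0.62082405 0.24880329 0.096     ]
```

```bash
python3 - <<'E'
from h import *
c=cams.capture("wrist");crop(c,220,210,120,120,6,"pics/w4.png")
E
```

```text
(no output)
```

View pics/w4.png

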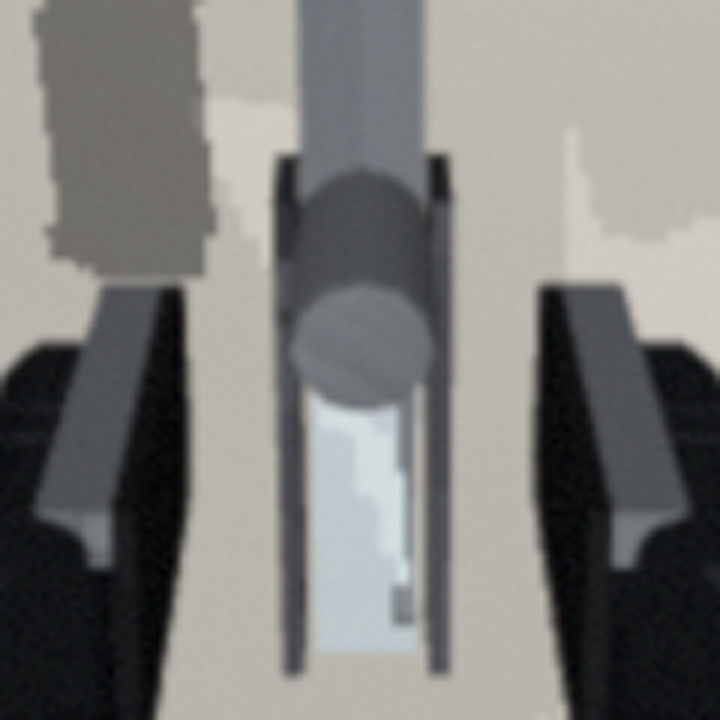

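```bash
python3 -m handwheel '[[0,0,0,0,0,0,1],[0,0,0,0,0,0,1],[0,0,0,0,0,0,1],[-0.1,0,0,0,0,0,1],[-0.15,0,0,0,0,0,1],[-0.2,0,0,0,0,0,1],[-0.2,0,0,0,0,0,1],[-0.12,0,0,0,0,0,1],[-0.06,0,0,0,0,0,1],[0,0,0,0,0,0,1]]' 40
python3 - <<'E'
from h import *
c=cams.capture("wrist");cv2.imwrite("pics/w5.png",c["color"][:,:,::-1])
go((.5994,.2498,.114));s=monitor.get_state();print(s["gripper_width"],s["ft_force"])
E
```

```text
time: 5.65
tool_pos: [0.6482, 0.2467, 0.1127]
eef_rot: [-0.101, -3.14, 0.0]
ft_force: [-1.0, -0.9, -0.3]
gripper_width: -0.0001
from [0.6479 0.2468 0.1128] units [ 0.81  -0.002 -0.02 ] toolx [-0.998  0.064  0.001] tool y [ 0.064  0.998 -0.   ] q [-0.4   0.78  0.01  1.39 -0.    0.97  1.12]
-0.00013662536075801325 [ 0.87552102 -0.11876449 -0.18758   ]
```

View pics/w5.png

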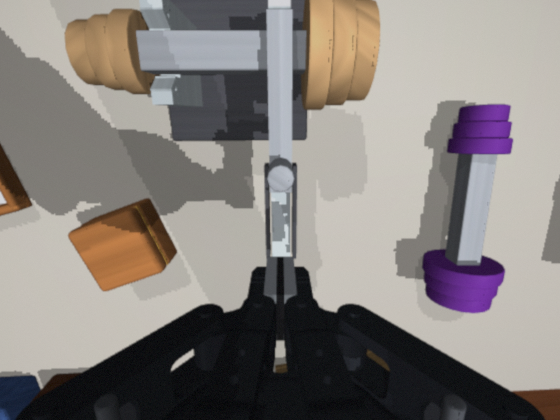

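```bash
python3 - <<'E'
from h import *
c=cams.capture("wrist");crop(c,220,140,120,160,5,"pics/w6.png")
print(pw(c,280.5,177,.124)); s=monitor.get_state();print(proj(c,s["tool_pos"]+[0,0,-.011]),proj(c,s["tool_pos"]+[0,0,.008]))
E
```

```text
[0.59926892 0.2504396  0.124     ]
[279.74423988 247.9757358 ] [279.69784899 262.39565732]
```

View pics/w6.png

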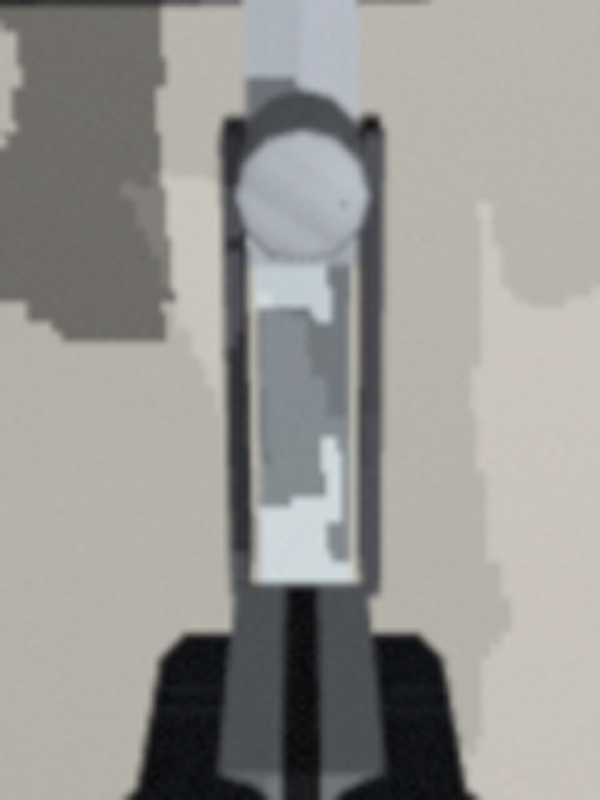

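```bash
python3 - <<'E'
from h import *
s=monitor.get_state();p=s["tool_pos"]
c=cams.capture("scene");u,v=proj(c,p+[0,0,-.011]);print(u,v)
x0,y0=int(u)-60,int(v)-70
im=cv2.resize(c["color"][y0:y0+110,x0:x0+120,::-1],None,fx=6,fy=6,interpolation=cv2.INTER_CUBIC)
def mk(q,col):
    a=proj(c,q); cv2.circle(im,(int((a[0]-x0+.4)*6),int((a[1]-y0+.4)*6)),3,col,-1)
mk(p+[0,0,-.011],(0,0,255));mk(p+[-.011,0,-.011],(0,255,0));mk(p+[.011,0,-.011],(255,0,0));mk(p+[0,0,.008],(0,255,255))
cv2.imwrite("pics/s2.png",im)
E
```

```text
391.60812171213587 210.50695047539526
```

View pics/s2.png

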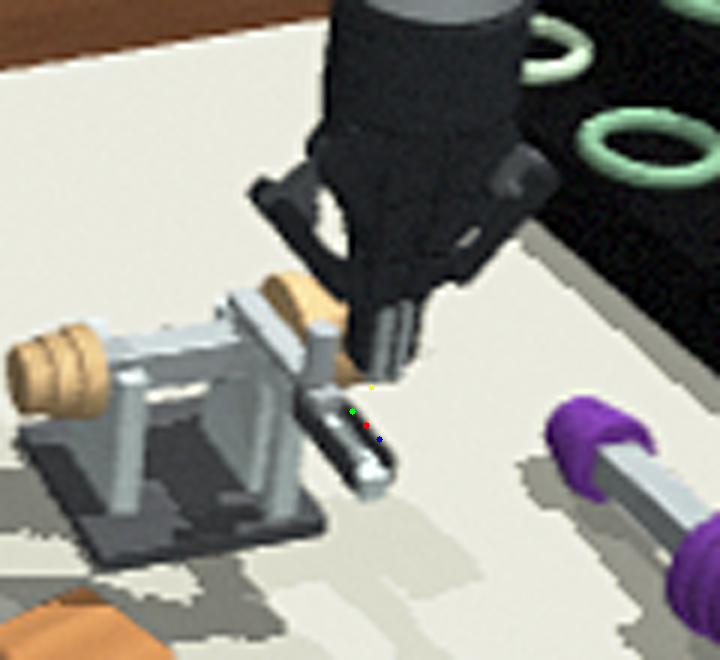

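```bash
python3 - <<'E'
from h import *
from scipy.optimize import least_squares
s=monitor.get_state();p=s["tool_pos"]
S=cams.capture("scene");W=cams.capture("wrist");u,v=proj(S,p+[0,0,-.011]);x0,y0=int(u)-60,int(v)-70
os=np.array([388/6-.4+x0,375/6-.4+y0]);ow=np.array([280,258])
for hw in (.011,.0):
    f=least_squares(lambda d:np.r_[proj(S,p+[d[0]+hw,d[1],d[2]])-os,proj(W,p+[d[0]-hw,d[1],d[2]])-ow],[0,0,0]);print(hw,f.x,f.fun)
E
```

```text
0.011 [0.00125604 0.00079946 0.0220581 ] [ 0.83664287 -0.071416   -0.15888698 -0.07696073]
0.0 [-0.00394737  0.00083655  0.01092086] [-3.04815423  0.27305155  0.61614442  0.29152089]
```

Both cameras put the real fingertips about 22 mm above the reported TCP, not 11 mm below it. That means the jaws closed above the pin and left it untouched. From here on I use tip z = reported z + 22 mm.

```bash
python3 -m handwheel '[[0,0,0,0,0,0,0.3],[0.2,0,0,0,0,0,0.3],[0.3,0,0,0,0,0,0.3],[0.25,0.05,0,0,0,0,0.3],[0.06,0,0,0,0,0,0.3],[0,0,0.1,0,0,0,0.3],[0,0,0.15,0,0,0,0.3],[0,0,0.15,0,0,0,0.3],[0,0,0.11,0,0,0,0.3],[0,0,0,0,0,0,0.3]]' 40
python3 - <<'E'
from h import *
S=cams.capture("scene");W=cams.capture("wrist")
s=monitor.get_state();p=s["tool_pos"];print(p,s["gripper_width"],s["ft_force"])
print(proj(W,p+[0,0,.022]))
a=cv2.resize(S["color"][120:260,320:440],None,fx=3.5,fy=3.5,interpolation=cv2.INTER_CUBIC);b=cv2.resize(W["color"][180:320,220:340],None,fx=3.5,fy=3.5,interpolation=cv2.INTER_CUBIC)
cv2.imwrite("pics/c1.png",np.hstack([a,b])[:,:,::-1])
E
```

```text
time: 7.2
tool_pos: [0.5994, 0.2525, 0.0812]
eef_rot: [-0.101, -3.138, 0.001]
ft_force: [0.9, -0.3, 0.7]
gripper_width: 0.0303
[0.60007982 0.25282397 0.08226959] 0.029921643093017536 [-0.76657558 -0.14688153  0.36611916]
[279.75433996 276.2022124 ]
```

View pics/c1.png

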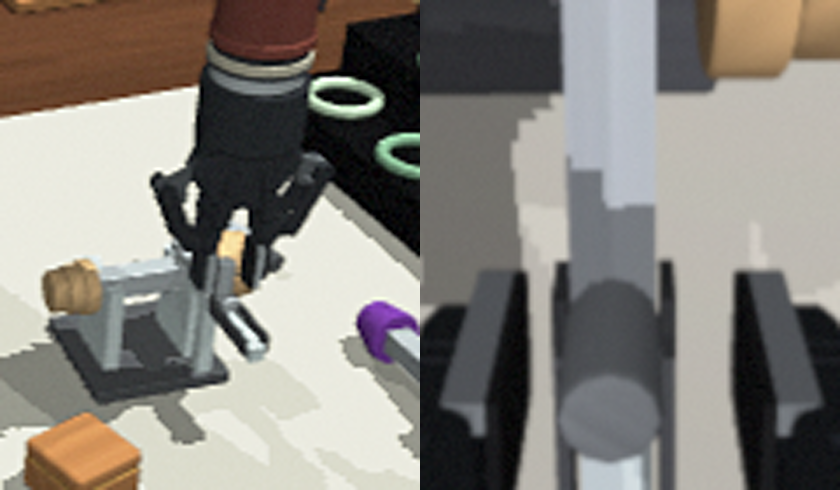

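```bash
python3 -m handwheel '[[0,-0.04,0,0,0,0,0.3],[0,0,0,0,0,0,1],[0,0,0,0,0,0,1],[0,0,0,0,0,0,1],[0,0,0,0,0,0,1],[0,0,0,0,0,0,1],[0,0,0,0,0,0,1],[0,0,0,0,0,0,1],[-0.03,0,0,0,0,0,1],[-0.03,0,0,0,0,0,1]]' 40
```

```text
time: 8.55
tool_pos: [0.6028, 0.2499, 0.0827]
eef_rot: [-0.101, -3.139, 0.001]
ft_force: [-1.8, -3.4, 6.5]
gripper_width: 0.0123
```

```bash
python3 -m handwheel '[[-0.08,0,0,0,0,0,1],[-0.1,0,0,0,0,0,1],[-0.1,0,0,0,0,0,1],[-0.1,0,0,0,0,0,1],[-0.1,0,0,0,0,0,1],[-0.1,0,0,0,0,0,1],[-0.1,0,0,0,0,0,1],[-0.06,0,0,0,0,0,1],[-0.03,0,0,0,0,0,1],[0,0,0,0,0,0,1]]' 60
python3 - <<'E'
from h import *
W=cams.capture("wrist");cv2.imwrite("pics/w7.png",W["color"][:,:,::-1])
s=monitor.get_state();print(s["tool_pos"],s["ft_force"],s["gripper_width"])
E
```

```text
time: 9.8
tool_pos: [0.6479, 0.2473, 0.0828]
eef_rot: [-0.1, -3.137, 0.001]
ft_force: [-4.1, -2.2, 8.1]
gripper_width: 0.012
[0.64788786 0.24730967 0.08280166] [-3.61442984 -2.07521434  8.22100698] 0.01211745203490757
```

View pics/w7.png

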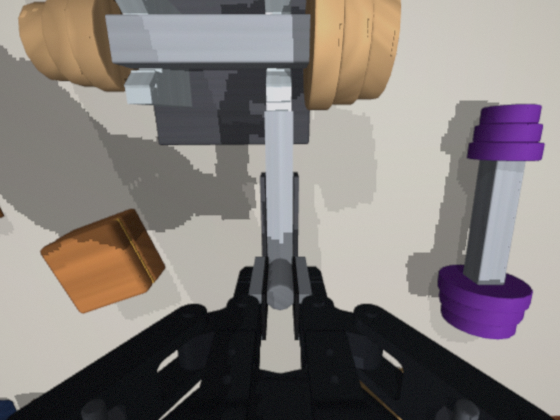

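```bash
python3 -m handwheel '[[0,0,0,0,0,0,0.2],[0,0,0,0,0,0,0.1],[0,0,-0.3,0,0,0,0.1],[0,0,-0.6,0,0,0,0.1],[0,0,-0.6,0,0,0,0.1],[0.35,-0.11,-0.3,0,0,0,0],[0.45,-0.14,0,0,0,0,0],[0.45,-0.14,0,0,0,0,0],[0.4,-0.12,0,0,0,0,0],[0.22,-0.07,0,0,0,0,0]]' 60
python3 -m handwheel '[[0,0,0,0,0,-1,0],[0,0,0,0,0,-1,0],[0,0,0,0,0,-1,0],[0,0,0,0,0,-1,0],[0,0,0,0,0,-1,0],[0,0,0,0,0,-1,0],[0,0,0,0,0,-1,0],[0,0,0,0,0,-1,0],[0,0,0,0,0,-1,0],[0,0,0,0,0,-1,0]]' 60
python3 -m handwheel '[[0,0,0,0,0,-1,0],[0,0,0,0,0,-1,0],[0,0,0,0,0,-1,0],[0,0,0,0,0,-1,0],[0,0,0,0,0,-1,0],[0,0,0,0,0,0,0],[0,0,0,0,0,0,0],[0,0,0,0,0,0,0],[0,0,0,0,0,0,0],[0,0,0,0,0,0,0]]' 60
python3 - <<'E'
from h import *
W=cams.capture("wrist");cv2.imwrite("pics/w8.png",W["color"][:,:,::-1])
np.save("w8.npy",W,allow_pickle=True)
go((.5337,.2198,.034));s=monitor.get_state();print(s["ft_force"],s["gripper_width"])
for z in (.085,): print(proj(W,(.5337,.2198,z)))
E
```

```text
time: 11.1
tool_pos: [0.5345, 0.2199, 0.1918]
eef_rot: [0.1, 3.139, 0.002]
ft_force: [0.3, -0.1, 0.0]
gripper_width: 0.0431
time: 12.35
tool_pos: [0.5359, 0.2199, 0.1916]
eef_rot: [-1.486, 2.765, -0.001]
ft_force: [0.4, 0.3, -0.4]
gripper_width: 0.0425
time: 13.6
tool_pos: [0.5352, 0.2197, 0.1903]
eef_rot: [2.149, -2.292, 0.0]
ft_force: [0.8, 0.6, 0.0]
gripper_width: 0.0428
from [0.5352 0.2197 0.1903] units [-1.000e-03  2.500e-02  2.604e+00] toolx [-0.064 -0.998  0.   ] tool y [-0.998  0.064  0.   ] q [-0.16  0.56 -0.43  1.66  0.27  0.98  2.4 ]
[-0.36618379  0.04656571  0.88252551] 0.04274480022595547
[281.47415738 204.09237647]
```

View pics/w8.png

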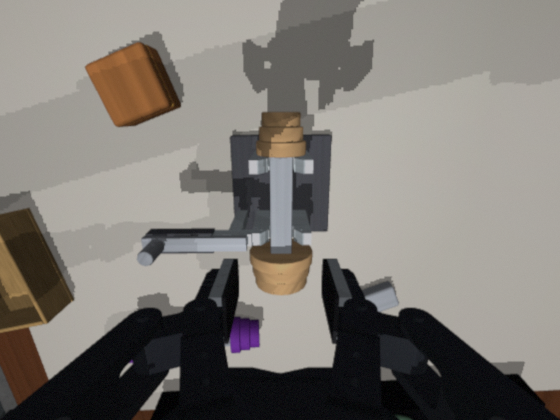

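```bash
python3 -m handwheel '[[0,0.02,0.2,0,0,0,0],[0,0,0.4,0,0,0,0],[0,0,0.4,0,0,0,0],[0,0,0.4,0,0,0,0],[0,0,0.3,0,0,0,0],[0,0,0.25,0,0,0,0],[0,0,0.25,0,0,0,0],[0,0,0.2,0,0,0,0],[0,0,0,0,0,0,0],[0,0,0,0,0,0,0]]' 60
python3 - <<'E'
from h import *
W=cams.capture("wrist");S=cams.capture("scene")
go((.5337,.2198,.034));s=monitor.get_state();print(s["ft_force"],s["gripper_width"])
a=cv2.resize(S["color"][120:260,310:430],None,fx=3.5,fy=3.5,interpolation=cv2.INTER_CUBIC);b=cv2.resize(W["color"],(560,420));a=cv2.resize(a,(360,420))
cv2.imwrite("pics/c2.png",np.hstack([a,b[:,60:500]])[:,:,::-1])
E
```

```text
time: 14.9
tool_pos: [0.5344, 0.22, 0.0467]
eef_rot: [-2.148, 2.291, -0.0]
ft_force: [0.1, 1.0, 0.1]
gripper_width: 0.0424
from [0.5345 0.22   0.047 ] units [0.004 0.014 0.216] toolx [-0.064 -0.998 -0.001] tool y [-0.998  0.064 -0.001] q [-0.21  0.74 -0.34  1.8   0.37  0.67  2.31]
[-0.58658844 -0.3458262   0.77989411] 0.042775596442223986
```

View pics/c2.png

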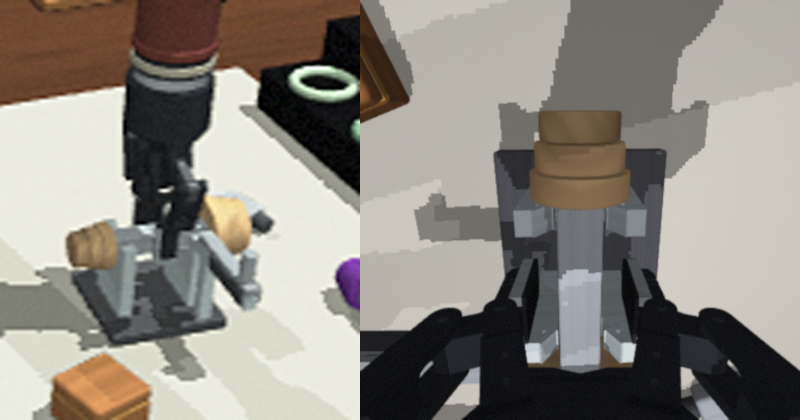

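```bash
python3 -m handwheel '[[0,0.01,0.1,0,0,0,0],[0,0,0.12,0,0,0,0],[0,0,0,0,0,0,1],[0,0,0,0,0,0,1],[0,0,0,0,0,0,1],[0,0,0,0,0,0,1],[0,0,0,0,0,0,1],[0,0,0,0,0,0,1],[0,0,-0.1,0,0,0,1],[0,0,-0.2,0,0,0,1]]' 90
python3 - <<'E'
from h import *
s=monitor.get_state();print(s["tool_pos"],s["ft_force"],s["gripper_width"])
E
```

```text
time: 16.25
tool_pos: [0.533, 0.2196, 0.0513]
eef_rot: [2.148, -2.291, -0.001]
ft_force: [0.6, 0.2, -3.1]
gripper_width: 0.0191
[0.53303356 0.21960012 0.0513412 ] [ 0.63523182  0.21485793 -3.13744662] 0.019054488587286585
```

```bash
python3 -m handwheel '[[0,0,-0.3,0,0,0,1],[0,0,-0.4,0,0,0,1],[0,0,-0.4,0,0,0,1],[0,0,-0.4,0,0,0,1],[0,0,-0.4,0,0,0,1],[0,0,-0.3,0,0,0,1],[0,0,-0.2,0,0,0,1],[0,0,-0.1,0,0,0,1],[0,0,0,0,0,0,1],[0,0,0,0,0,0,1]]' 90
python3 - <<'E'
from h import *
W=cams.capture("wrist");cv2.imwrite("pics/w9.png",W["color"][:,:,::-1])
s=monitor.get_state();print(s["tool_pos"],s["ft_force"],s["gripper_width"],s["wrist_torque"])
E
```

```text
time: 17.5
tool_pos: [0.5329, 0.2195, 0.2003]
eef_rot: [2.148, -2.29, -0.001]
ft_force: [-1.2, -0.3, -4.9]
gripper_width: 0.0189
[0.53295419 0.21948176 0.20026774] [-0.59011664 -0.33582644 -3.89120861] 0.019247740419238133 [-0.04544413  0.02803856 -0.02227631]
```

View pics/w9.png

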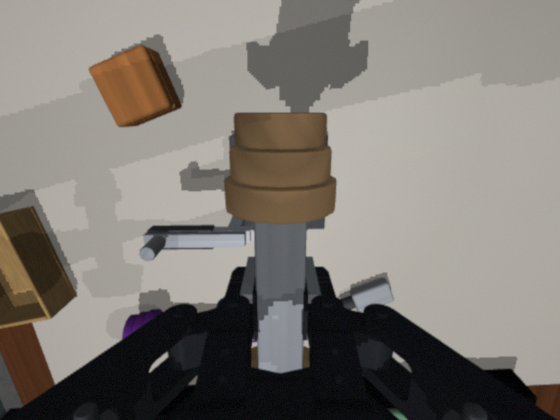

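```bash
python3 -m handwheel '[[0,0,0,0,0,0.5,1],[0,0,0,0,0,1,1],[0,0,0,0,0,1,1],[0,0,0,0,0,1,1],[0,0,0,0,0,1,1],[0,0,0,0,0,1,1],[0,0,0,0,0,1,1],[0,0,0,0,0,1,1],[0,0,0,0,0,1,1],[0,0,0,0,0,1,1]]' 90
python3 -m handwheel '[[0,0,0,0,0,1,1],[0,0,0,0,0,1,1],[0,0,0,0,0,1,1],[0,0,0,0,0,1,1],[0,0,0,0,0,1,1],[0,0,0,0,0,1,1],[0,0,0,0,0,1,1],[0,0,0,0,0,1,1],[0,0,0,0,0,1,1],[0,0,0,0,0,1,1]]' 90
python3 -m handwheel '[[0,0,0,0,0,1,1],[0,0,0,0,0,1,1],[0,0,0,0,0,1,1],[0,0,0,0,0,1,1],[0,0,0,0,0,1,1],[0,0,0,0,0,1,1],[0,0,0,0,0,1,1],[0,0,0,0,0,1,1],[0,0,0,0,0,1,1],[0,0,0,0,0,1,1]]' 90
python3 - <<'E'
from h import *
s=monitor.get_state();go((.533,.2196,.0345));print(s["ft_force"],s["gripper_width"],s["wrist_torque"],s["eef_rot"])
E
```

```text
time: 18.8
tool_pos: [0.533, 0.2199, 0.2003]
eef_rot: [0.79, -3.039, 0.0]
ft_force: [-0.5, -0.6, -4.0]
gripper_width: 0.0187
time: 20.05
tool_pos: [0.5328, 0.2201, 0.2003]
eef_rot: [-0.835, -3.027, 0.001]
ft_force: [-0.4, -0.5, -3.6]
gripper_width: 0.0186
time: 21.3
tool_pos: [0.5328, 0.2204, 0.2003]
eef_rot: [-2.236, -2.205, 0.002]
ft_force: [-0.6, 0.1, -4.4]
gripper_width: 0.0187
from [0.5328 0.2204 0.2003] units [-0.012  0.008  2.763] toolx [ 0.014  1.    -0.   ] tool y [ 1.    -0.014 -0.002] q [-0.69  0.54  0.41  1.67 -0.25  0.99 -0.21]
[-0.61653277  0.09071409 -4.37694001] 0.01869035181059493 [ 0.04876847  0.06446167 -0.04835479] [-2.23624752e+00 -2.20504009e+00  2.05794786e-03]
```

```bash
python3 -m handwheel '[[0,0,0,0,0,0.3,1],[0,0,0,0,0,0.18,1],[0,0,0.2,0,0,0,1],[0,0,0.4,0,0,0,1],[0,0,0.4,0,0,0,1],[0,0,0.4,0,0,0,1],[0,0,0.3,0,0,0,1],[0,0,0.1,0,0,0,1],[0,0,0,0,0,0,1],[0,0,0,0,0,0,1]]' 90
python3 - <<'E'
from h import *
W=cams.capture("wrist");cv2.imwrite("pics/w10.png",W["color"][:,:,::-1]);np.save("w10.npy",W,allow_pickle=True)
S=cams.capture("scene");crop(S,320,130,120,130,5,"pics/s10.png")
s=monitor.get_state();go((.533,.2196,.0345));print(s["ft_force"],s["gripper_width"],s["wrist_torque"],s["eef_rot"])
E
```

```text
time: 22.55
tool_pos: [0.5341, 0.22, 0.0938]
eef_rot: [2.289, 2.151, 0.003]
ft_force: [-0.5, 0.4, -2.7]
gripper_width: 0.0189
from [0.534  0.22   0.0939] units [-0.008 -0.018  0.99 ] toolx [0.062 0.998 0.001] tool y [ 0.998 -0.062  0.002] q [-0.65  0.67  0.36  1.78 -0.33  0.75 -0.18]
[-0.0821395   0.22799644 -3.68031712] 0.01954801560728041 [0.01488551 0.0145387  0.0313396 ] [2.28883372 2.15109191 0.00249134]
```

View pics/w10.png

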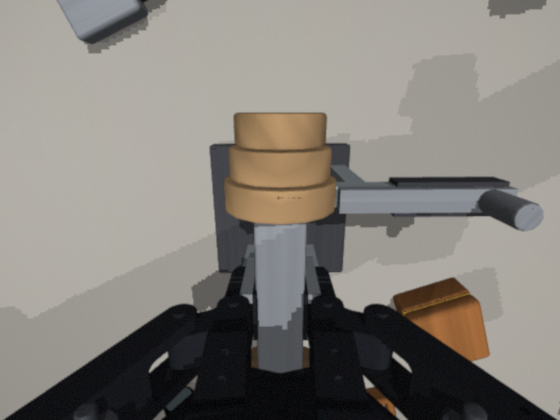

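View pics/s10.png

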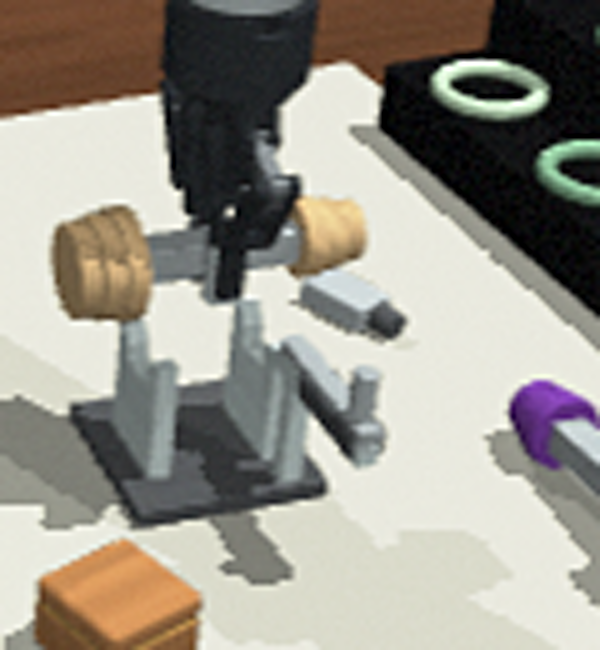

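```bash
python3 - <<'E'
from h import *
W=np.load("w10.npy",allow_pickle=True).item()
s=monitor.get_state();R=Ro.from_rotvec(s["eef_rot"]);p=s["tool_pos"]
zc=p[2]+.0405
for e in (-.004,0,.004):
    P=pw(W,280.5,219,zc+.022+e); print(e,R.inv().apply(P-p))
    P=pw(W,280.5,112,zc+.017+e); print(e,R.inv().apply(P-p))
crop(W,200,100,160,160,5,"pics/w11.png")
E
```

```text
-0.004 [ 0.04355291  0.00028217 -0.0584666 ]
-0.004 [ 0.07963769  0.00028285 -0.05343921]
0 [ 0.04496279  0.00027328 -0.06246555]
0 [ 0.0796442   0.00027435 -0.05743922]
0.004 [ 0.04637268  0.0002644  -0.0664645 ]
0.004 [ 0.07965072  0.00026585 -0.06143924]
```

View pics/w11.png

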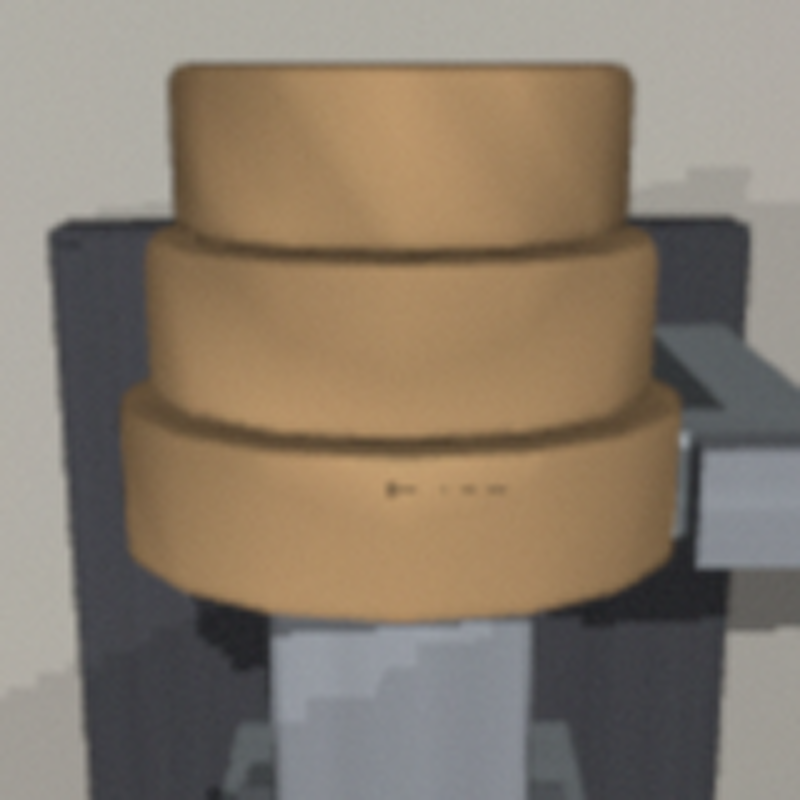

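```bash
python3 - <<'E'
from h import *
W=np.load("w8.npy",allow_pickle=True).item()
crop(W,220,100,130,200,4,"pics/w8z.png")
E
```

```text
(no output)
```

View pics/w8z.png

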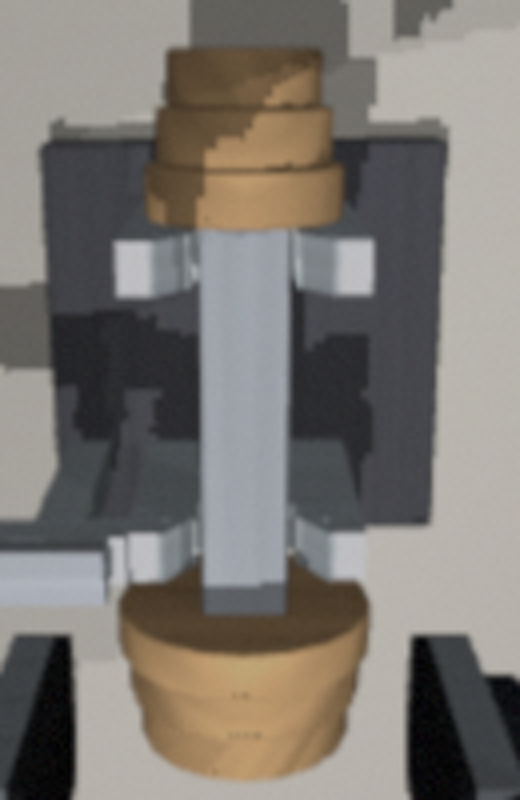

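```bash
python3 - <<'E'
from h import *
W=np.load("w8.npy",allow_pickle=True).item()
p=np.load("stand.npy");c,n=np.cos(p[2]),np.sin(p[2])
for nm,u,v,z in [("front outer 40",245,239,.084),("front inner 28",245,297,.084),("rear inner -28",245,531,.084),("rear outer -40",245,583,.084),("small face 46",245,230,.097),("big face -46",245,614,.085),("small end 82",245,48,.092)]:
    P=pw(W,u/4-.375+220,v/4-.375+100,z)-[p[0],p[1],0]; print(nm,np.round(1e3*np.array([c*P[0]+n*P[1],-n*P[0]+c*P[1]]),1))
for nm,a in [("tips front",((115,268),(374,268))),("rear",((130,556),(366,556)))]:
    m=[pw(W,u/4-.375+220,v/4-.375+100,.084) for u,v in a]; P=(m[0]+m[1])/2-[p[0],p[1],0];print(nm,1e3*(c*P[0]+n*P[1]),1e3*(-n*P[0]+c*P[1]),np.linalg.norm(m[0]-m[1]))
E
```

```text
front outer 40 [40.2  0.5]
front inner 28 [27.5  0.5]
rear inner -28 [-27.9   0.6]
rear outer -40 [-41.1   0.6]
small face 46 [43.9  0.5]
big face -46 [-48.7   0.6]
small end 82 [79.5  0.5]
tips front 33.86559371161235 0.6274556553604175 0.056577773387377524
rear -34.19556867203841 -0.0973396521972889 0.05558616776170578
```

```bash
python3 -m handwheel '[[0.04,0,0.1,0,0,0,1],[0,0,0.15,0,0,0,1],[0,0,0.15,0,0,0,1],[0,0,0.15,0,0,0,1],[0,0,0.15,0,0,0,1],[0,0,0.1,0,0,0,1],[0,0,0.07,0,0,0,1],[0,0,0.05,0,0,0,1],[0,0,0,0,0,0,1],[0,0,0,0,0,0,1]]' 90
python3 - <<'E'
from h import *
W=cams.capture("wrist");S=cams.capture("scene")
go((.5339,.2224,.0345));s=monitor.get_state();print(s["ft_force"],s["gripper_width"],s["wrist_torque"])
a=cv2.resize(S["color"][130:260,320:440],(420,455),interpolation=cv2.INTER_CUBIC)[:420];b=W["color"][:,100:460]
cv2.imwrite("pics/c3.png",np.hstack([a,b])[:,:,::-1])
E
```

```text
time: 23.9
tool_pos: [0.5338, 0.2222, 0.0382]
eef_rot: [2.289, 2.151, 0.001]
ft_force: [-0.0, -0.4, -3.6]
gripper_width: 0.0187
from [0.5338 0.2223 0.0382] units [0.002 0.002 0.061] toolx [0.062 0.998 0.   ] tool y [ 0.998 -0.062  0.   ] q [-0.63  0.75  0.32  1.81 -0.37  0.64 -0.16]
[-0.28374821  0.43189392 -3.31876136] 0.01896234756889458 [ 0.0289102  -0.01244682  0.0045353 ]
```

View pics/c3.png

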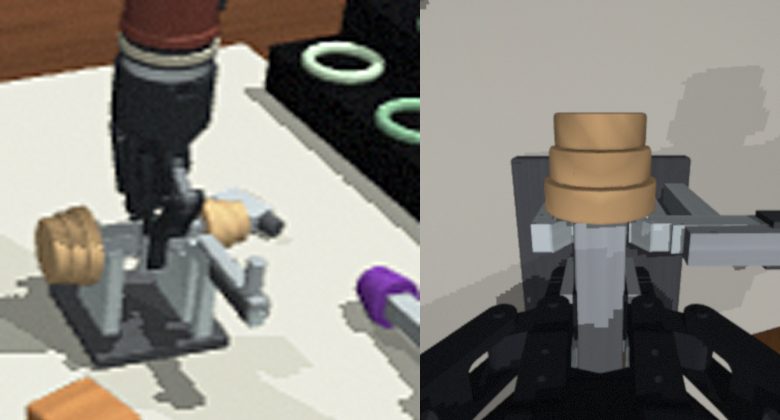

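Shaft is in both slots, still fully weighted. I'll lower it in small steps to contact.

```bash
python3 -m handwheel '[[0,0,0.03,0,0,0,1],[0,0,0.02,0,0,0,1],[0,0,0.01,0,0,0,1],[0,0,0,0,0,0,1],[0,0,0,0,0,0,1],[0,0,0,0,0,0,1],[0,0,0,0,0,0,1],[0,0,0,0,0,0,1],[0,0,0,0,0,0,1],[0,0,0,0,0,0,1]]' 90
```

```text
time: 25.25
tool_pos: [0.5336, 0.2222, 0.0343]
eef_rot: [2.289, 2.151, -0.0]
ft_force: [0.2, 1.4, -3.3]
gripper_width: 0.0187
```

```bash
python3 -m handwheel '[[0,0,0.015,0,0,0,1],[0,0,0,0,0,0,1],[0,0,0.015,0,0,0,1],[0,0,0,0,0,0,1],[0,0,0,0,0,0,1],[0,0,0,0,0,0,1],[0,0,0,0,0,0,1],[0,0,0,0,0,0,1],[0,0,0,0,0,0,1],[0,0,0,0,0,0,1]]' 90
```

```text
time: 26.5
tool_pos: [0.5336, 0.2222, 0.0328]
eef_rot: [-2.289, -2.151, -0.0]
ft_force: [-1.1, -0.6, 3.3]
gripper_width: 0.019
```

```bash
python3 -m handwheel '[[0,0,0,0,0,0,0.4],[0,0,0,0,0,0,0.1],[0,0,0,0,0,0,0],[0,0,0,0,0,0,0],[0,0,-0.2,0,0,0,0],[0,0,-0.4,0,0,0,0],[0,0,-0.6,0,0,0,0],[0,0,-0.6,0,0,0,0],[0,0,-0.4,0,0,0,0],[0,0,-0.3,0,0,0,0]]' 90
python3 - <<'E'
from h import *
W=cams.capture("wrist");S=cams.capture("scene");np.save("w12.npy",W,allow_pickle=True)
go((.6476,.2467,.2));s=monitor.get_state();print(s["ft_force"],s["gripper_width"],s["wrist_torque"])
a=cv2.resize(S["color"][130:260,320:440],(420,455),interpolation=cv2.INTER_CUBIC)[:420];b=W["color"][:,100:460]
cv2.imwrite("pics/c4.png",np.hstack([a,b])[:,:,::-1])
E
```

```text
time: 27.75
tool_pos: [0.5341, 0.2222, 0.1849]
eef_rot: [2.289, 2.151, 0.004]
ft_force: [-0.5, -0.3, -1.0]
gripper_width: 0.0426
from [0.5352 0.2225 0.1855] units [ 0.52   1.846 -0.231] toolx [0.062 0.998 0.003] tool y [ 0.998 -0.062  0.005] q [-0.69  0.56  0.42  1.69 -0.27  0.95 -0.24]
[-0.54569768 -0.09847539 -0.81940019] 0.0426742092500598 [-0.01247544  0.05126483 -0.05281779]
```

View pics/c4.png

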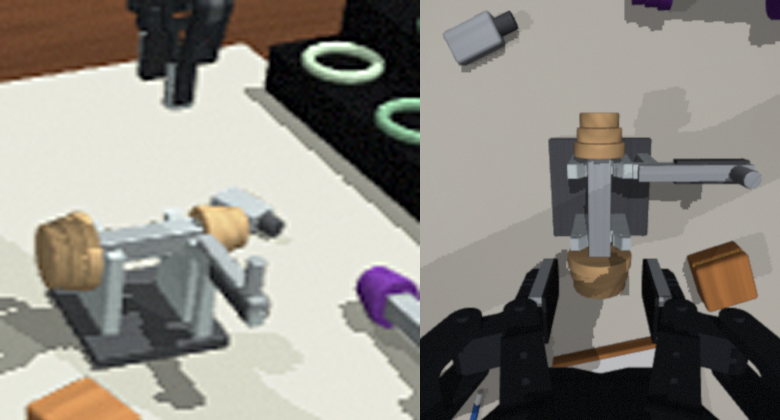

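```bash
python3 -m handwheel '[[0.1,0.37,0,0,0,0,0.2],[0.11,0.37,0,0,0,0,0.2],[0.11,0.37,0,0,0,0,0.2],[0.1,0.37,0,0,0,0,0.2],[0.1,0.37,0,0,0,0,0.2],[0,0,0,0,0,-1,0.2],[0,0,0,0,0,-1,0.2],[0,0,0,0,0,-1,0.2],[0,0,0,0,0,-1,0.2],[0,0,0,0,0,-1,0.2]]' 40
python3 -m handwheel '[[0,0,0,0,0,-1,0.2],[0,0,0,0,0,-1,0.2],[0,0,0,0,0,-1,0.2],[0,0,0,0,0,-1,0.2],[0,0,0,0,0,-1,0.2],[0,0,0,0,0,-1,0.2],[0,0,0,0,0,-1,0.2],[0,0,0,0,0,-1,0.2],[0,0,0,0,0,-1,0.2],[0,0,0,0,0,-1,0.2]]' 40
python3 - <<'E'
from h import *
W=cams.capture("wrist");cv2.imwrite("pics/w13.png",W["color"][:,:,::-1])
go((.6480,.2473,.0825));s=monitor.get_state();print(s["ft_force"],s["gripper_width"],s["joint_vel"].max(),proj(W,(.648,.2473,.124)))
E
```

```text
time: 29.1
tool_pos: [0.6457, 0.2462, 0.1815]
eef_rot: [-1.65, -2.672, 0.002]
ft_force: [1.0, -0.1, -0.3]
gripper_width: 0.0342
time: 30.35
tool_pos: [0.6458, 0.246, 0.1815]
eef_rot: [-0.092, -3.139, 0.001]
ft_force: [-0.7, 1.1, -0.5]
gripper_width: 0.0344
from [0.6458 0.2459 0.1815] units [-0.038  0.026  1.651] toolx [-0.998  0.057  0.002] tool y [ 0.057  0.998 -0.001] q [-0.39  0.71 -0.02  1.33  0.01  1.11  1.11]
[-0.27643306 -0.38660882  0.72249245] 0.03434541250363254 0.025639997959669245 [281.56645102 225.04409086]
```

View pics/w13.png

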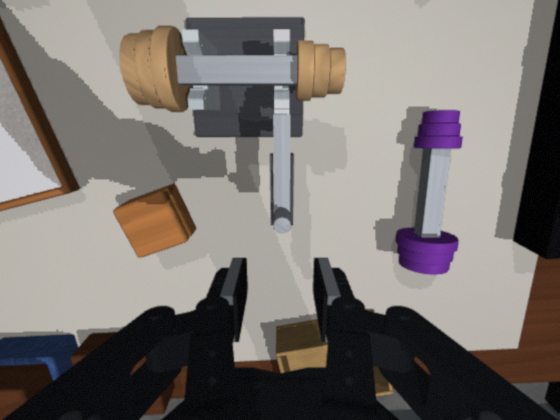

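```bash
python3 -m handwheel '[[-0.04,0.03,0.3,0,0,0,0.2],[0,0,0.4,0,0,0,0.2],[0,0,0.4,0,0,0,0.2],[0,0,0.3,0,0,0,0.2],[0,0,0.2,0,0,0,0.2],[0,0,0.05,0,0,0,0.2],[0,0,0,0,0,0,1],[0,0,0,0,0,0,1],[0,0,0,0,0,0,1],[0,0,0,0,0,0,1]]' 60
python3 -m handwheel '[[0,0,0,0,0,0,1],[0,0,0,0,0,0,1],[0.06,0,0,0,0,0,1],[0.1,0,0,0,0,0,1],[0.12,0,0,0,0,0,1],[0.12,0,0,0,0,0,1],[0.12,0,0,0,0,0,1],[0.12,0,0,0,0,0,1],[0.1,0,0,0,0,0,1],[0.08,0,0,0,0,0,1]]' 60
python3 - <<'E'
from h import *
W=cams.capture("wrist");cv2.imwrite("pics/w14.png",W["color"][:,:,::-1])
p=np.load("stand.npy");c,n=np.cos(p[2]),np.sin(p[2])
s=monitor.get_state();d=s["tool_pos"][:2]-p[:2];print("stand y",-n*d[0]+c*d[1],s["ft_force"],s["gripper_width"])
E
```

```text
time: 31.65
tool_pos: [0.6492, 0.2472, 0.0842]
eef_rot: [0.098, 3.139, -0.001]
ft_force: [-0.8, -2.3, 2.8]
gripper_width: 0.012
time: 32.9
tool_pos: [0.6003, 0.2501, 0.0841]
eef_rot: [0.099, 3.138, -0.001]
ft_force: [1.9, -6.2, 4.7]
gripper_width: 0.0118
stand y 0.06378229264268627 [ 0.46765707 -5.78516891  5.56654024] 0.01142749235618795
```

View pics/w14.png

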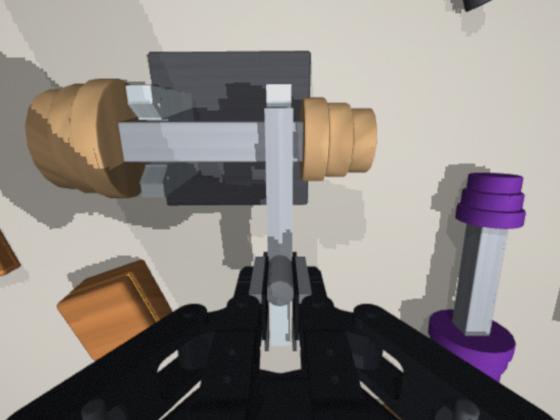

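```bash
python3 -m handwheel '[[0.03,0,0,0,0,0,1],[0.03,0,0,0,0,0,1],[0.03,0,0,0,0,0,1],[0.02,0,0,0,0,0,1],[0,0,0,0,0,0,1],[0,0,0,0,0,0,1],[0,0,0,0,0,0,1],[0,0,0,0,0,0,1],[0,0,0,0,0,0,1],[0,0,0,0,0,0,1]]' 60
```

```text
time: 34.2
tool_pos: [0.5994, 0.2501, 0.0843]
eef_rot: [0.1, 3.127, 0.001]
ft_force: [11.0, -3.9, -1.0]
gripper_width: 0.0119
```

```bash
python3 -m handwheel '[[0,0,0,0,0,0,0.5],[0,0,0,0,0,0,0.2],[0,0,0,0,0,0,0.1],[0,0,-0.3,0,0,0,0.1],[0,0,-0.5,0,0,0,0],[0,0,-0.6,0,0,0,0],[0,0,-0.6,0,0,0,0],[0.1,-0.35,0,0,0,0,0],[0.2,-0.7,0,0,0,0,0],[0.1,-0.35,0,0,0,0,0]]' 60
python3 - <<'E'
from h import *
W=cams.capture("wrist");cv2.imwrite("pics/w15.png",W["color"][:,:,::-1]);np.save("w15.npy",W,allow_pickle=True)
T=cams.capture("top")
go((.4175,-.2652,.12))
p=np.load("stand.npy");c,n=np.cos(p[2]),np.sin(p[2])
for b in (0,2,4):
  q=(-.034,.062+b/1e3); P=(p[0]+c*q[0]-n*q[1],p[1]+n*q[0]+c*q[1]);print(b,proj(W,(*P,.124)),proj(T,(*P,.124)))
crop(T,100,130,140,140,5,"pics/t15.png")
E
```

```text
time: 35.45
tool_pos: [0.5637, 0.1667, 0.2052]
eef_rot: [0.101, 3.138, -0.001]
ft_force: [0.2, 0.2, 0.5]
gripper_width: 0.0425
from [0.5639 0.1659 0.2051] units [ 1.957 -7.33   1.427] toolx [-0.998  0.067 -0.001] tool y [ 0.067  0.998 -0.001] q [-0.32  0.52 -0.01  1.62  0.01  0.99  1.17]
0 [379.11247035 243.98741498] [168.92649745 194.78116618]
2 [378.88494628 246.12008442] [168.98574217 193.97823686]
4 [378.65849026 248.24274262] [169.04496417 193.1756154 ]
```

View pics/w15.png

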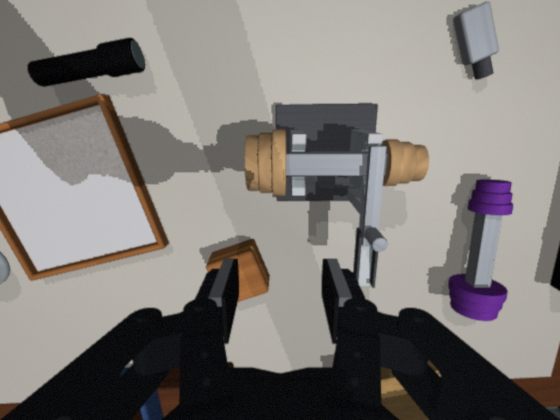

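```bash
python3 -m handwheel '[[0.12,-0.45,0,0,0,0,0],[0.22,-0.84,0,0,0,0,0],[0.22,-0.84,0,0,0,0,0],[0.22,-0.84,0.1,0,0,0,0],[0.22,-0.84,0.1,0,0,0,0],[0.22,-0.84,0.2,0,0,0,0],[0.22,-0.84,0.2,0,0,0,0],[0.22,-0.84,0.2,0,0,0,0],[0.2,-0.7,0.2,0,0,0,0],[0.1,-0.3,0,0,0,0,0]]' 40
python3 - <<'E'
from h import *
import time
W=cams.capture("wrist");W=cams.capture("wrist");cv2.imwrite("pics/w16.png",W["color"][:,:,::-1]);np.save("w16.npy",W,allow_pickle=True)
go((.4175,-.2652,.0))
print([proj(W,q) for q in [(.4175,-.3012,.006),(.4175,-.2652,.012)]])
E
```

```text
time: 36.8
tool_pos: [0.4193, -0.2645, 0.1434]
eef_rot: [0.102, 3.14, -0.001]
ft_force: [1.3, 0.9, -0.1]
gripper_width: 0.0425
from [ 0.4197 -0.2645  0.144 ] units [ 0.04 -0.01  2.4 ] toolx [-0.998  0.066 -0.001] tool y [ 0.066  0.998 -0.001] q [ 0.5   0.47  0.02  1.95 -0.01  0.72  2.04]
[array([245.89463395, 195.98720694]), array([281.5693054 , 195.21817728])]
```

View pics/w16.png

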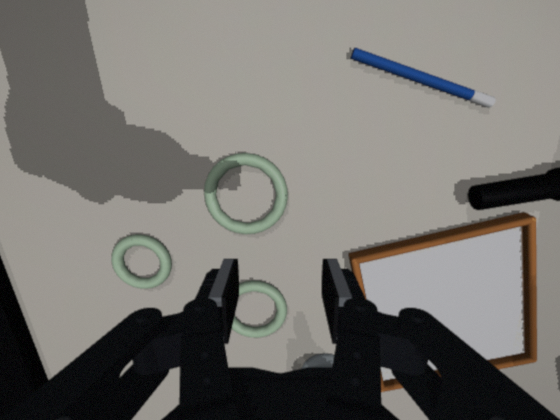

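```bash
python3 -m handwheel '[[0.03,0,0.2,0,0,0,0],[0.03,0,0.35,0,0,0,0],[0,0,0.35,0,0,0,0],[0,0,0.35,0,0,0,0],[0,0,0.35,0,0,0,0],[0,0,0.3,0,0,0,0],[0,0,0.2,0,0,0,0],[0,0,0.15,0,0,0,0],[0,0,0,0,0,0,0],[0,0,0,0,0,0,0]]' 40
python3 - <<'E'
from h import *
W=cams.capture("wrist");cv2.imwrite("pics/w17.png",W["color"][:,:,::-1])
S=cams.capture("scene");crop(S,110,200,120,80,6,"pics/s17.png")
go((.417,-.2652,-.018));print(monitor.get_state()["ft_force"])
E
```

```text
time: 38.15
tool_pos: [0.4161, -0.2624, 0.0089]
eef_rot: [0.097, 3.139, -0.001]
ft_force: [0.1, 0.6, -0.6]
gripper_width: 0.0426
from [ 0.4161 -0.2625  0.0091] units [-0.018 -0.043  0.451] toolx [-0.998  0.062 -0.001] tool y [ 0.062  0.998 -0.001] q [ 0.51  0.7   0.01  2.06 -0.02  0.38  2.05]
[0.52417595 0.21755684 0.40207421]
```

View pics/w17.png

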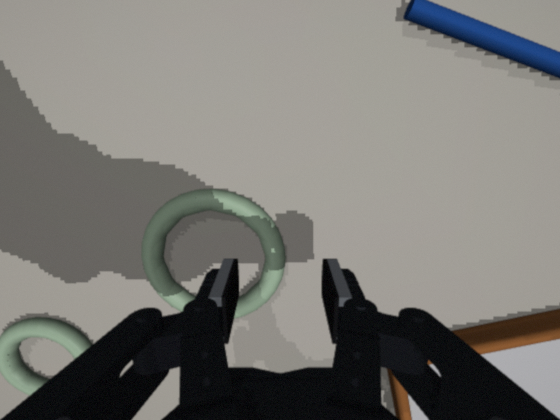

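View pics/s17.png

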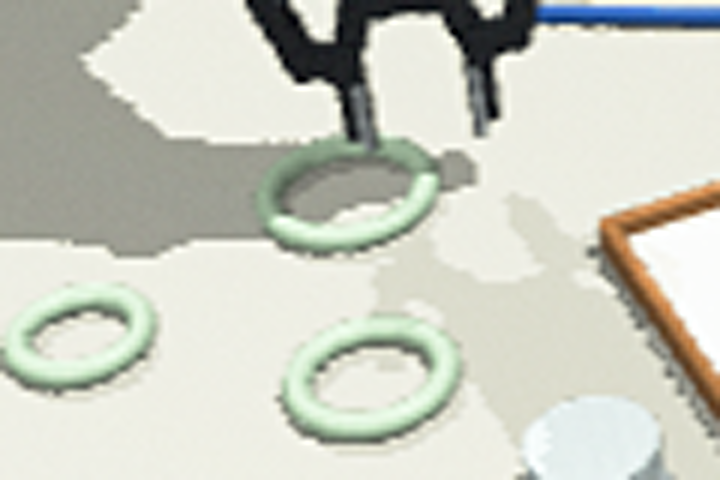

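```bash
python3 -m handwheel '[[0,-0.04,0.15,0,0,0,0],[0,0,0.12,0,0,0,0.1],[0,0,0.1,0,0,0,0.2],[0,0,0.05,0,0,0,0.3],[0,0,0.03,0,0,0,0.3],[0,0,0,0,0,0,0.3],[0,0,0,0,0,0,0.3],[0,0,0,0,0,0,0.3],[0,0,0,0,0,0,0.3],[0,0,0,0,0,0,0.3]]' 40
python3 - <<'E'
from h import *
W=cams.capture("wrist");cv2.imwrite("pics/w18.png",W["color"][:,:,::-1])
S=cams.capture("scene");crop(S,110,200,120,80,6,"pics/s18.png")
go((.417,-.2652,-.018));s=monitor.get_state();print(s["ft_force"],s["gripper_width"])
E
```

```text
time: 39.5
tool_pos: [0.4153, -0.2644, -0.0179]
eef_rot: [-0.097, -3.14, -0.0]
ft_force: [-0.3, 0.1, 5.4]
gripper_width: 0.0298
from [ 0.4153 -0.2645 -0.0179] units [-0.029 -0.01   0.001] toolx [-0.998  0.062  0.   ] tool y [0.062 0.998 0.   ] q [ 0.52  0.75  0.01  2.07 -0.02  0.32  2.05]
[-1.71550542  0.56857209  5.49151658] 0.029976169564897726
```

View pics/s18.png

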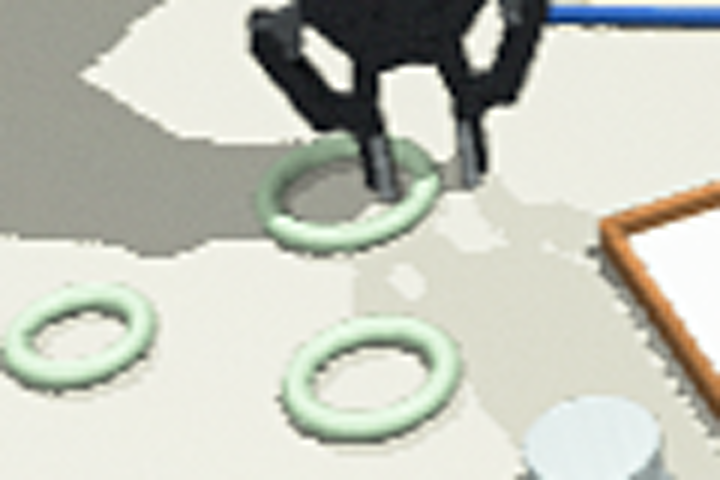

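View pics/w18.png

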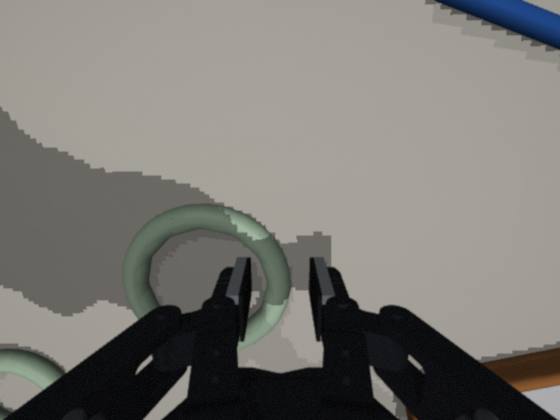

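```bash
python3 -m handwheel '[[0,0,-0.06,0,0,0,0.3],[0,-0.02,0,0,0,0,0.3],[0,0,0,0,0,0,1],[0,0,0,0,0,0,1],[0,0,0,0,0,0,1],[0,0,0,0,0,0,1],[0,0,0,0,0,0,1],[0,0,0,0,0,0,1],[0,0,0,0,0,0,1],[0,0,0,0,0,0,1]]' 50
```

```text
time: 40.85
tool_pos: [0.4155, -0.2661, -0.0148]
eef_rot: [0.098, 3.14, -0.001]
ft_force: [0.1, -1.4, 1.0]
gripper_width: 0.0108
```

```bash
python3 -m handwheel '[[0,0,-0.1,0,0,0,1],[0,0,-0.2,0,0,0,1],[0,0,-0.3,0,0,0,1],[0,0,-0.3,0,0,0,1],[0,0,-0.3,0,0,0,1],[0,0,-0.2,0,0,0,1],[0,0,-0.1,0,0,0,1],[0,0,0,0,0,0,1],[0,0,0,0,0,0,1],[0,0,0,0,0,0,1]]' 50
python3 - <<'E'
from h import *
W=cams.capture("wrist");cv2.imwrite("pics/w19.png",W["color"][:,:,::-1])
S=cams.capture("scene");crop(S,110,160,120,110,6,"pics/s19.png")
s=monitor.get_state();print(s["tool_pos"],s["ft_force"],s["gripper_width"])
E
```

```text
time: 42.1
tool_pos: [0.4151, -0.2656, 0.0746]
eef_rot: [-0.097, -3.139, -0.001]
ft_force: [0.2, -0.4, -0.0]
gripper_width: 0.0107
[ 0.41525817 -0.26570718  0.07473721] [-0.89845841 -0.23358822 -0.58138892] 0.010520152943289746
```

View pics/s19.png

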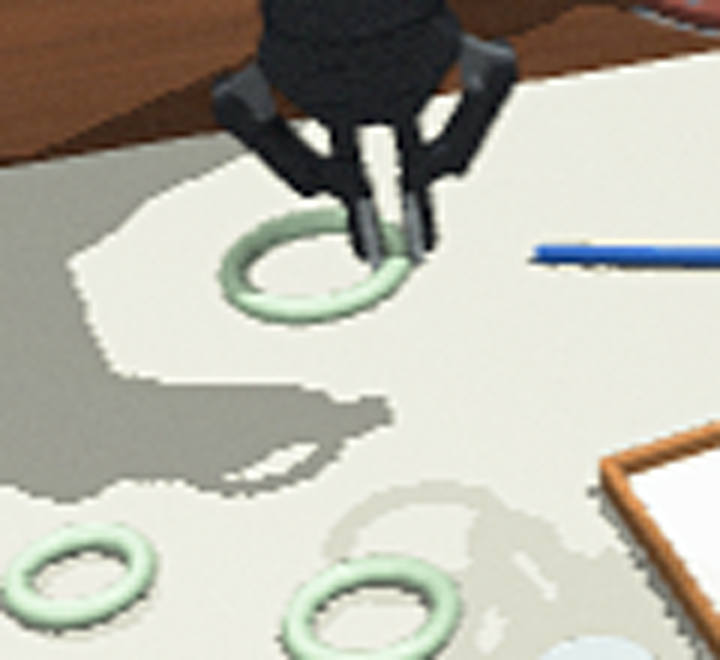

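View pics/w19.png

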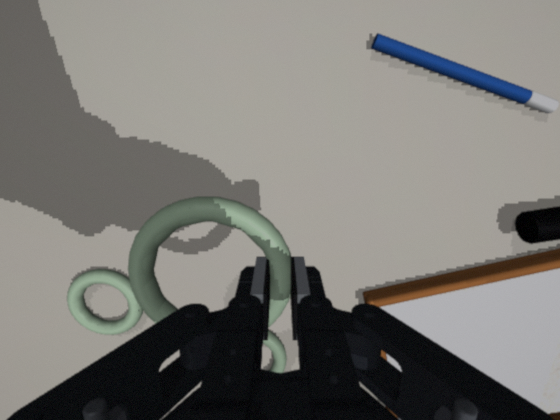

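```bash
python3 -m handwheel '[[-0.19,0.32,0,0,0,0,1],[-0.35,0.55,0,0,0,0,1],[-0.4,0.65,0,0,0,0,1],[-0.4,0.65,0,0,0,0,1],[-0.4,0.65,0,0,0,0,1],[-0.35,0.55,0,0,0,0,1],[-0.2,0.3,0.1,0,0,0,1],[0,0,0.3,0,0,0,1],[0,0,0.25,0,0,0,1],[0,0,0.15,0,0,0,1]]' 50
python3 - <<'E'
from h import *
W=cams.capture("wrist");W=cams.capture("wrist");cv2.imwrite("pics/w20.png",W["color"][:,:,::-1])
S=cams.capture("scene");crop(S,200,170,120,110,6,"pics/s20.png")
s=monitor.get_state();go((.566,-.0545,-.0068));print(s["ft_force"],s["gripper_width"])
E
```

```text
time: 43.45
tool_pos: [0.5651, -0.0558, 0.0258]
eef_rot: [-0.1, -3.138, 0.001]
ft_force: [0.5, 0.5, 0.2]
gripper_width: 0.0106
from [ 0.5657 -0.0553  0.0266] units [-0.005  0.014  0.557] toolx [-0.998  0.063  0.001] tool y [ 0.063  0.998 -0.   ] q [ 0.02  0.73  0.06  1.84 -0.07  0.57  1.63]
[ 0.12548169 -0.04999614 -0.8783514 ] 0.010557463104461443
```

View pics/s20.png

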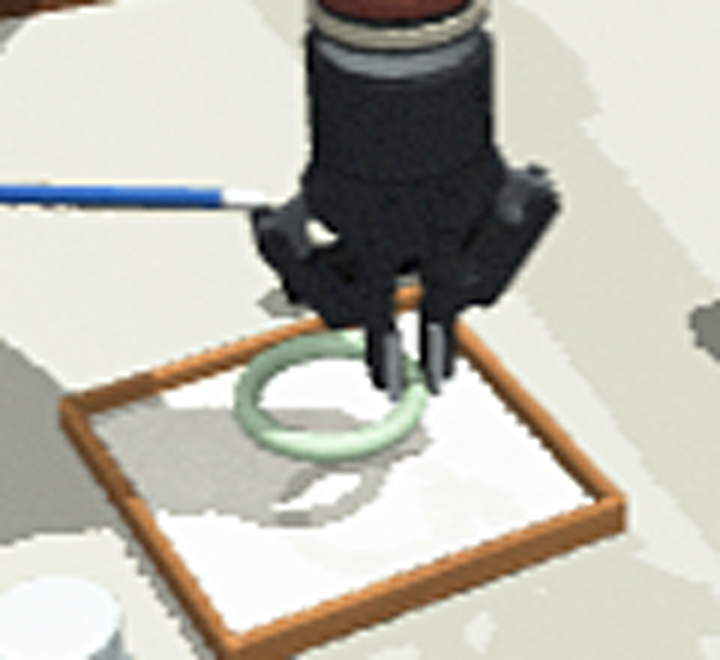

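View pics/w20.png

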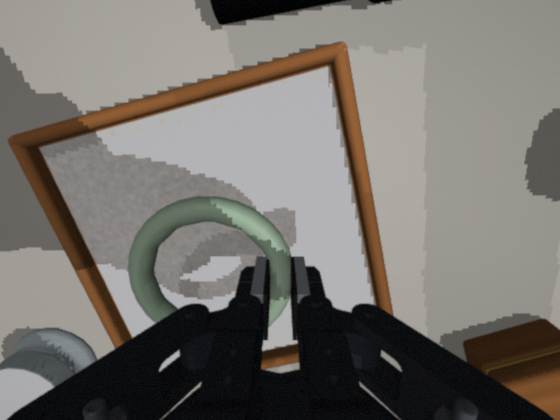

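```bash
python3 -m handwheel '[[0,0,0.15,0,0,0,1],[0,0,0.15,0,0,0,1],[0,0,0.1,0,0,0,1],[0,0,0.06,0,0,0,1],[0,0,0.04,0,0,0,1],[0,0,0.02,0,0,0,1],[0,0,0,0,0,0,1],[0,0,0,0,0,0,1],[0,0,0,0,0,0,1],[0,0,0,0,0,0,1]]' 50
```

```text
time: 44.85
tool_pos: [0.5663, -0.0546, -0.004]
eef_rot: [0.097, 3.14, -0.0]
ft_force: [0.2, 1.2, -0.7]
gripper_width: 0.0104
```

```bash
python3 -m handwheel '[[0,0,0.02,0,0,0,1],[0,0,0,0,0,0,1],[0,0,0.015,0,0,0,1],[0,0,0,0,0,0,1],[0,0,0.01,0,0,0,1],[0,0,0,0,0,0,1],[0,0,0,0,0,0,1],[0,0,0,0,0,0,1],[0,0,0,0,0,0,1],[0,0,0,0,0,0,1]]' 50
python3 - <<'E'
from h import *
W=cams.capture("wrist")
S=cams.capture("scene");crop(S,200,170,120,110,6,"pics/s21.png")
s=monitor.get_state();print(s["tool_pos"],s["ft_force"],s["gripper_width"])
E
```

```text
time: 46.1
tool_pos: [0.5663, -0.0546, -0.0067]
eef_rot: [0.097, 3.14, -0.0]
ft_force: [0.4, 0.5, 1.0]
gripper_width: 0.0103
[ 0.56631707 -0.05458295 -0.00671838] [0.26401092 0.30955152 1.63121504] 0.010520317705381175
```

View pics/s21.png

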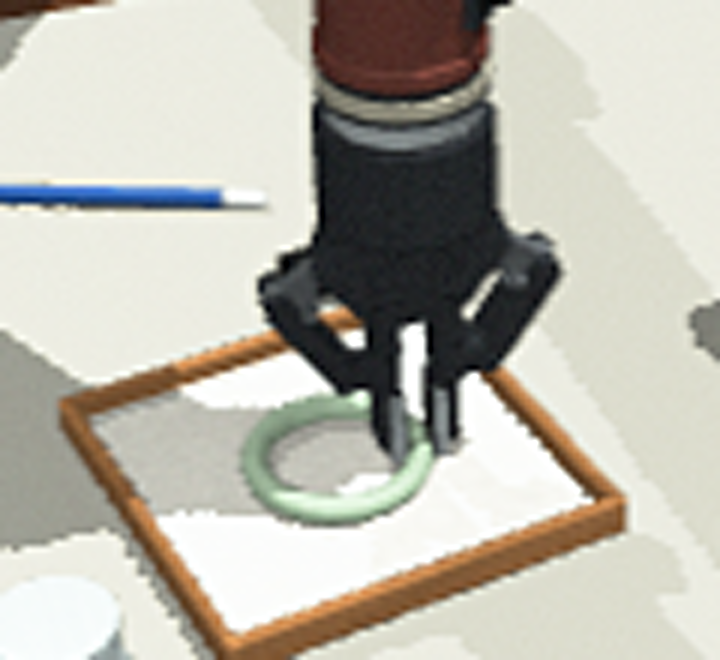

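```bash
python3 -m handwheel '[[0,0,0.005,0,0,0,0.7],[0,0,0,0,0,0,0.5],[0,0,0,0,0,0,0.3],[0,0,0,0,0,0,0.3],[0,0,-0.1,0,0,0,0.3],[0,0,-0.3,0,0,0,0.3],[0,0,-0.6,0,0,0,0.3],[0,0,-0.7,0,0,0,0.3],[0,0,-0.7,0,0,0,0.3],[0,0,-0.6,0,0,0,0.3]]' 50
python3 -m handwheel '[[0,0.5,-0.3,0,0,0,0.3],[0.3,0.8,0,0,0,0,0.3],[0.3,0.9,0,0,0,0,0.3],[0.3,0.9,0,0,0,0,0.3],[0.3,0.8,0,0,0,0,0.3],[0.2,0.5,0,0,0,0,0.3],[0,0,0,0,0,0,0.3],[0,0,0,0,0,0,0.3],[0,0,0,0,0,0,0.3],[0,0,0,0,0,0,0.3]]' 50
python3 - <<'E'
from h import *
for n in ("top","scene"):
    c=cams.capture(n);cv2.imwrite(f"pics/{n}_f.png",c["color"][:,:,::-1])
E
```

```text
time: 47.45
tool_pos: [0.5666, -0.0547, 0.1762]
eef_rot: [0.098, 3.137, -0.0]
ft_force: [0.5, 0.6, -0.4]
gripper_width: 0.03
time: 48.7
tool_pos: [0.4993, 0.2128, 0.1911]
eef_rot: [0.101, 3.14, -0.001]
ft_force: [-0.3, 0.2, -0.3]
gripper_width: 0.0301
```

View pics/top_f.png

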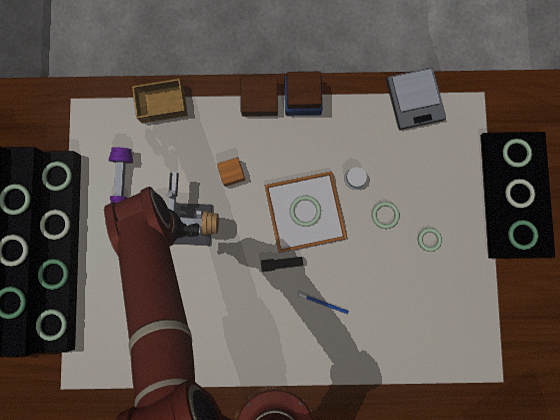

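View pics/scene_f.png

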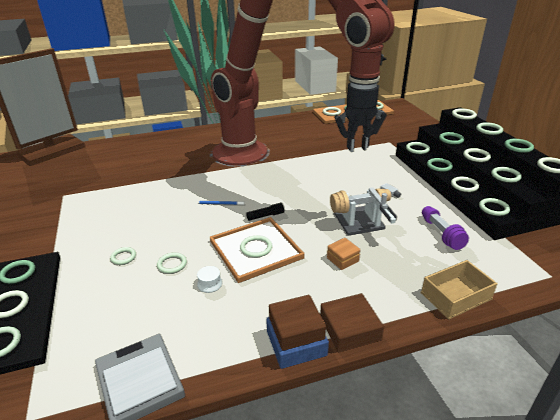

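```bash
python3 - <<'E'
from h import *
c=cams.capture("scene");a=cv2.resize(c["color"][160:250,310:420],(440,360),interpolation=cv2.INTER_CUBIC)
w=cams.capture("wrist")["color"];b=cv2.resize(w,(480,360))[:,60:400]
cv2.imwrite("pics/f2.png",np.hstack([a,b])[:,:,::-1]);print(monitor.get_state()["joint_vel"].round(3))
E
```

```text
[-0.006 -0.    -0.003 -0.     0.001  0.002 -0.   ]
```

View pics/f2.png

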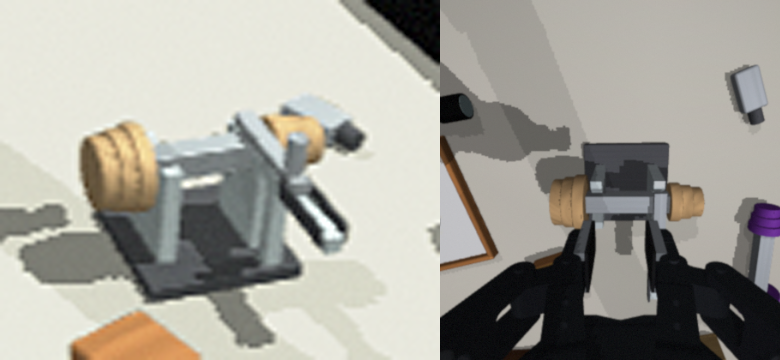

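The gauge is seated with the big head facing out and the bolt is across the shaft. The bangle lies flat in the tray and the arm is clear of everything. I'm handing in now.

```bash
python3 -c "
from plant import job
print(job.hand_in())"
```

```text
the job is handed in; nothing more can be done
None
```

The job is done and handed in at about 49 s of the 70 s allowed. I drew the bolt open, lifted the gauge out and turned it end for end. I lowered it into both saddles until the saddles took its weight, so the big head faces out, and pushed the bolt home. Then I laid the largest bangle flat, near the middle of the tray floor.

**Last checks**
- **Gauge and bolt:** the final pictures show the big head at the front and the shaft in both slots, with the bolt across it. On closing, the bolt met its stop at about 11 N, and the pin then appeared at its home position within measuring error.
- **Bangle:** it touched the tray floor at 1–2 N before I let go, and it looks flat in the tray.
- **Everything else:** the two smaller bangles, tin, torch, ring box and loupe look unmoved. In the top view the arm partly hid the purple look-alike, but it looks unmoved in the scene view.

**What went wrong or disagreed**
- **Missed first grip:** my first close on the bolt pin missed and moved nothing. The cameras showed the fingertips about 22 mm above the reported tool point instead of 11 mm below it, so I used the measured offset from then on.
- **Fingertips on the counter:** while lining up on the bangle they pressed the counter with about 5 N, well under the limit, so I raised them before gripping.
- **Gripper width:** it read 1–2 mm under the true sizes.

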